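Re-clip a test tile on the decorating board

ROBOT

A 6-joint arm with a two-finger parallel gripper is mounted at the origin on a cart in front of the work surface, level with it; the furniture and walls round the work are solid. World frame = base frame: x ahead of the robot, y to its left, z up, the work surface at z = 0. Lengths are in m, angles in rad, forces in N, time in s.
With the tool pointing down it reaches from about 0.375 to 0.9 m from the base axis. Payload 3.1 kg.
Tool frame: the origin (TCP) lies between the finger pads; the fingertips stand manip.finger_overhang ahead of it and the grasp point (between the pads) lies 5 mm behind it (manip.finger_overhang is the distance from the TCP to the fingertips, in m); z points along the fingers, y is the line along which they close (so a half turn about z gives the same grasp; the last joint's range is limited). The gripper opens to 85 mm and grips with 20 to 120 N. Pads are 22 mm wide; open, the fingers measure 114 mm over their backs; the gripper's body (76 mm by 85 mm) begins 54 mm behind the grasp point. The pads swing forward as they close: fully open they stand 13 mm farther back than shut.
Start: joints at [-1.502, 0.527, 1.433, -0, 1.181, -0.178], TCP at [0.153, -0.606, 0.245] pointing down, gripper open.
Joint ranges: [-3.08, 3.08], [-0.75, 2.2], [0.22, 2.44], [-1.43, 4.57], [0, 2.65], [-2.85, 2.85]. Speed limits (rad/s): [2.79, 2.79, 3.14, 3.14, 3.14, 3.14].

INTERFACE

Orientations are given as a unit quaternion [x, y, z, w].
In Python, from station import manip gives the robot as it stands.
- The arm moves only by the tool drive_tool, never from a script. Its argument "plan" is a list of rows, each a list of 7 numbers: the shift along the tool's x, y, z in m, then the turn, a rotation vector about the tool's x, y, z in degrees, then the opening, from -1 (shut) to 1 (fully open). In form: [[x, y, z, wx, wy, wz, gripper], ...]. A call has 1 to 10 rows; each row shifts and turns the commanded pose from where the row before left it, along the tool's axes as they then stand; what a row does not reach is not made up. A row lasts 1/10 s, in which the tool goes at most 50 mm and 8.59 degrees, less where a joint would pass 70% of its speed; a pose out of reach is approached as far as the arm can. A call is refused whole if a number of a shift passes 0.05 or a number of a turn 8.59, either way. A call with a gripper value outside its range is refused whole. The fingers move at their own pace and stop on an object; "newtons" is the grip in N (left out, the last holds). Time passes only in rows, so rows that do not move let the fingers close. It gives the time, the measured TCP pose, the force, the opening and the grip force at its end, in the units of the state.
- manip.sense(): the state, without advancing time (a new reading comes with each control period).
- manip.snapshot(name): name is "scene" or "top" or "wrist"; returns a dict with "image" (400x640x3 uint8, red, green, blue), "z_map" (400x640 float32, m along the optical axis (not along the pixel's ray), 0 where there is no reading), "fov_y" (degrees; the focal length in pixels is half the picture's height over the tangent of half this angle, whatever the lens; pixels are square), "cx", "cy" (the principal point, pixels), "k1" (the pictures are not rectified: a ray, as slopes to the right and down, at radius r is drawn at 1 + k1 r^2 times it, then the intrinsics apply), "extrinsics" (4x4, takes a point from camera to world coordinates); the wrist camera has in their place "mount" (4x4, takes a point from camera to tool coordinates, whose origin is the TCP and whose axes are the flange's). Camera axes: x right, y up, looking along -z (the intrinsics and any distortion apply to the point x, -y, -z); pixel columns grow to the right and rows downward; lengths in m; the calibration is good to about 2 mm. A picture is of the moment at which its call begins: read the wrist's pose just before it.
- manip.sign_off(): hands the job in; it is judged then, once.
The state is a dict: "t": time; "q": joint angles; "qd": joint speeds; "tau": joint torques, N m; "tcp_pos": TCP position; "tool_rot": TCP orientation; "force": force on the tool from outside, world axes, zero at the start; "ft_torque": the same for the moment, N m; "finger_gap": opening from 0.0 (shut) to 1.0 (fully open); "gripper_force": force on a finger pad.
Only numpy, scipy, OpenCV 4.12 (cv2) and the standard library are available. Lean on these libraries where they do the work, as an engineer would, in place of code of your own. Each camera call takes 0.05 s, during which the arm holds its last target. There are 200 camera calls.

TASK

The tile's left end is to be glazed next, so change its hold over to the right-hand clip. First push the tile gently toward the far side until it sits square and snug against the cork of the fence, keeping the left clip on it; then swing the right spring clip round so that its foot presses on the tile's right half, well in from the edge, and only then swing the left clip off the tile and well clear, until it points more toward the robot-side edge of the board than inward. The tile must stay snug against the fence and must not be pressed hard, and the things lying around must be left alone.

Things in the scene. Friction and masses are not known exactly. Their poses are not given: they have to be found in the camera images.
- board: Flat grey laminate decorating board, 200 (x) x 250 (y) mm, on two wooden cleats, fixed on the table; its top is 30 mm above the table. Origin: its centre, at table level; x points across it to the fence side (away from the robot), y to the left, z up. The clips' pivot screws stand at x +15 mm, y +105 mm (left) and y -105 mm (right).
- fence: Fence at the board's far side: fixed guide strips carrying a wooden bar, 136 mm long, with a sprung cork face to the robot; 17 mm high over the board, its nuts (y +-50 mm) 25 mm. Origin: board's centre, on its top; axes as the board's. The bar's setting differs every time and is NOT reported: the cork lies between x = 47 and 69 mm, parallel to y; feel for it. It yields 1 mm per 5 N, up to 4 mm.
- tile: The plain white bisque test tile, 70 (x) x 120 (y) x 10 mm, about 0.16 kg, lying flat on the board with a long side toward the fence; 5 to 38 mm short of the cork at the start, up to 0.05 rad askew, its left part under the left clip's foot. Origin: centre of its underside; x toward the fence. Sliding it under the left clip takes about 1 to 6 N; over 16 N against the fence would chip it.
- left_clip (a joint): Swing angle (rad, -0.35 to 1.75) of the left clip about its upright pivot screw. 0: it points inward (board -y), foot over the tile's left half; at 1.57 it points to board -x (robot side). Grows clockwise seen from above. The foot crosses the tile's front edge at 0.2 to 0.9 rad, depending on the tile. Stays where left (friction under 1 N at the knob).
- left_leaf: Steel spring leaf of the left clip, 16 mm wide, with foot and knob. Origin on the pivot axis, 18 mm above the board's top; x along the leaf, z up. The tip can be lifted up to 14 mm; it presses down with about 1.7 N when free, 2.5 N on the tile, 0.3 N more per mm of lift. Free, the foot hangs 2.5 mm below the tile's top: lift it over the edge by the knob or let its dome ride up.
- left_knob (a point): Point on the axis of the left clip's upright round steel knob (12 mm diameter), 70 mm from the pivot, above the foot; about 74 mm above the table when the foot is free. The knob's top is 10 mm above this point; the foot's dome begins 18 mm below it, so keep the fingertips higher than that.
- left_foot (a point): Lowest point of the left clip's domed foot (ball of 9 mm radius), straight below its knob.
- right_clip (a joint): Swing angle (rad, -0.35 to 1.75) of the right clip about its upright pivot screw. 0: it points inward (board +y), foot over the tile's right half; at 1.57 it points to board -x (robot side). Grows anticlockwise seen from above. The foot crosses the tile's front edge at 0.2 to 0.9 rad, depending on the tile. Stays where left (friction under 1 N at the knob).
- right_leaf: Steel spring leaf of the right clip, 16 mm wide, with foot and knob. Origin on the pivot axis, 18 mm above the board's top; x along the leaf, z up. The tip can be lifted up to 14 mm; it presses down with about 1.7 N when free, 2.5 N on the tile, 0.3 N more per mm of lift. Free, the foot hangs 2.5 mm below the tile's top: lift it over the edge by the knob or let its dome ride up.
- right_knob (a point): Point on the axis of the right clip's upright round steel knob (12 mm diameter), 70 mm from the pivot, above the foot; about 74 mm above the table when the foot is free. The knob's top is 10 mm above this point; the foot's dome begins 18 mm below it, so keep the fingertips higher than that.
- right_foot (a point): Lowest point of the right clip's domed foot (ball of 9 mm radius), straight below its knob.
- rib_wood: Bystander: kidney-shaped wooden rib, 48 x 96 x 8 mm, lying on the table, left of the board and nearer the robot. Origin: centre of its underside.
- pinch_pot: Bystander: small dark clay pinch pot, 82 x 79 x 49 mm, behind the board. Origin: centre of its underside.
- stamp: Bystander: upright wooden hand stamp, 26 x 26 x 52 mm, on the table just in front of the board (robot side). Origin: centre of its underside.
- needle_tool: Bystander: thin needle tool, 152 mm long, 9 mm thick, on the table, left of the board and nearer the robot. Origin: centre of its underside.

How it is judged:
On the way, in this order (a step that is already met when the one before it is completed fails the run):
1. the tile is pushed square and snug against the fence's cork face, with the left clip still on it (contact force between tile and fence above 1 N and angle between the x axis of tile and the x axis of fence, either way round below 0.06 rad and contact force between left_leaf and tile above 0.5 N), for 0.2 s.
2. the right clip's foot presses on the tile's right half while the left clip is still on it and the tile is snug against the fence (contact force between tile and fence above 0.2 N and angle between the x axis of tile and the x axis of fence, either way round below 0.06 rad and contact force between right_leaf and tile above 1 N and x of right_foot in the frame of tile between -0.031 and 0.031 m and y of right_foot in the frame of tile between -0.056 and -0.01 m and contact force between left_leaf and tile above 0.5 N), for 0.3 s.
At the end, for the whole second after the job is handed in: Tile flat and at rest, touching the cork (over 0.2 N), square to it within 0.06 rad; right foot pressing on it (over 1 N), within 31 mm of its centre along its short side and 10 to 56 mm right of centre; left clip off the tile, beyond 0.78 rad (contact force between tile and fence above 0.2 N and angle between the x axis of tile and the x axis of fence, either way round below 0.06 rad and contact force between right_leaf and tile above 1 N and x of right_foot in the frame of tile between -0.031 and 0.031 m and y of right_foot in the frame of tile between -0.056 and -0.01 m and value of joint left_clip above 0.78 rad and contact force between left_leaf and tile below 0.05 N and linear speed of tile below 0.01 m/s and height (world z) of tile between 0.027 and 0.032 m).
It fails at once if the tile is pressed against the fence with more than 16 N (contact force between tile and fence above 16 N).
It fails at once if a clip is pressed on the tile with more than 16 N (contact force between any of left_leaf, right_leaf and tile above 16 N).
It fails at once if the fingers press on the tile with more than 25 N (contact force between the fingers and tile above 25 N).
It fails at once if a bystander (rib, pinch pot, stamp, needle tool) is moved by more than 20 mm (distance of any of rib_wood, pinch_pot, stamp, needle_tool from where it was at the start of the episode above 0.02 m).
It also fails if it takes over 72 s, if anything falls off the work surface, if the arm or the gripper's body presses on something with over 40 N, if the wrist force passes 120 N, or if a joint passes its speed limit or range.

## Working session

There is one attempt and no reset: what is moved stays moved. The work goes in short steps, Python scripts to look and compute and a tool call to move; the robot and the scene stay as the last step left them, time stands still between calls to the robot, and variables do not carry over. Pictures are saved under pics/ and viewed, at most 10 in all, crops included, and the job is handed in when it is done.

Besides the shell and the picture viewer there is one more tool, called after "Emit:" as name(argument=value, ...) on one line, values as JSON. drive_tool: Moves the arm, as the interface text tells. Its arguments: {"type":"object","properties":{"plan":{"type":"array"},"newtons":{"type":"number"}},"required":["plan"]}

```bash
ls; mkdir -p pics
cat > h.py <<'E'
import numpy as np, cv2
from station import manip
from scipy.spatial.transform import Rotation as R
def snap(name, fn=None):
    s=manip.sense(); d=manip.snapshot(name)
    if fn: cv2.imwrite('pics/'+fn, d['image'][:,:,::-1])
    if 'mount' in d:
        T=np.eye(4); T[:3,:3]=R.from_quat(s['tool_rot']).as_matrix(); T[:3,3]=s['tcp_pos']
        d['E']=T@np.array(d['mount'])
    else: d['E']=np.array(d['extrinsics'])
    return d
def ray(d,u,v):
    f=200/np.tan(np.radians(d['fov_y'])/2)
    K=np.array([[f,0,d['cx']],[0,f,d['cy']],[0,0,1.]])
    p=cv2.undistortPoints(np.array([[[u,v]]],float),K,np.array([d['k1'],0,0,0.]))[0,0]
    return p
def pz(d,u,v,z):
    x,y=ray(d,u,v); E=d['E']; r=E[:3,:3]@np.array([x,-y,-1]); o=E[:3,3]
    return o+r*(z-o[2])/r[2]
def pd(d,u,v,w=1):
    x,y=ray(d,u,v); u=int(round(u));v=int(round(v))
    z=d['z_map'][v-w:v+w+1,u-w:u+w+1]; z=np.median(z[z>0])
    return d['E'][:3,:3]@(np.array([x,-y,-1])*z)+d['E'][:3,3]
def tri(d1,p1,d2,p2):
    A=np.zeros((3,3));b=np.zeros(3)
    for d,p in((d1,p1),(d2,p2)):
        x,y=ray(d,*p); r=d['E'][:3,:3]@np.array([x,-y,-1]); r/=np.linalg.norm(r)
        M=np.eye(3)-np.outer(r,r);A+=M;b+=M@d['E'][:3,3]
    return np.linalg.solve(A,b)
E
python3 - <<'E'
from h import *
import pickle
s=manip.sense(); print({k:np.round(v,3) for k,v in s.items()}, manip.finger_overhang)
D={}
for n in('scene','top'):
    D[n]=snap(n,n+'1.png'); print(n,D[n]['fov_y'],D[n]['E'].round(3).tolist())
pickle.dump(D,open('d1.pkl','wb'))
E
```

```text
pics
{'t': np.float64(0.0), 'q': array([-1.502,  0.528,  1.434, -0.   ,  1.181, -0.179]), 'qd': array([ 0.002,  0.001,  0.001, -0.001, -0.002,  0.002]), 'tau': array([-2.0000e-03, -4.4236e+01, -1.7803e+01, -0.0000e+00,  8.0000e-03,
        0.0000e+00]), 'tcp_pos': array([ 0.153, -0.605,  0.244]), 'tool_rot': array([ 0.992,  0.123,  0.   , -0.001]), 'force': array([ 0.723, -0.127,  0.089]), 'ft_torque': array([ 0.005, -0.016, -0.024]), 'gripper_force': np.float64(0.0), 'finger_gap': np.float64(1.0)} 0.014
scene 44.334649838179544 [[-0.983, 0.157, -0.091, 0.465], [-0.181, -0.842, 0.509, 0.494], [0.003, 0.517, 0.856, 0.955], [0.0, 0.0, 0.0, 1.0]]
top 45.17137271185474 [[0.004, 0.994, -0.106, 0.428], [-1.0, 0.003, -0.006, -0.034], [-0.006, 0.106, 0.994, 1.275], [0.0, 0.0, 0.0, 1.0]]
```

View pics/scene1.png

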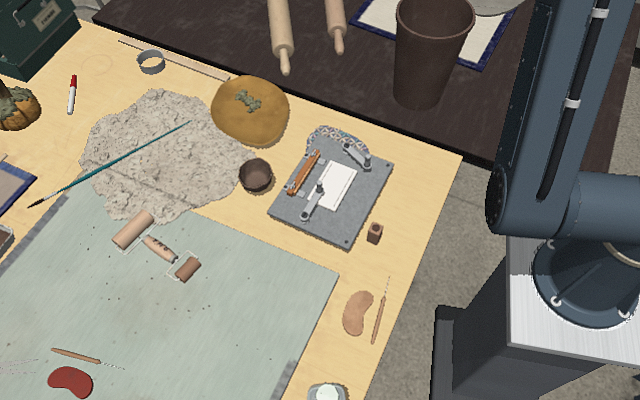

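View pics/top1.png

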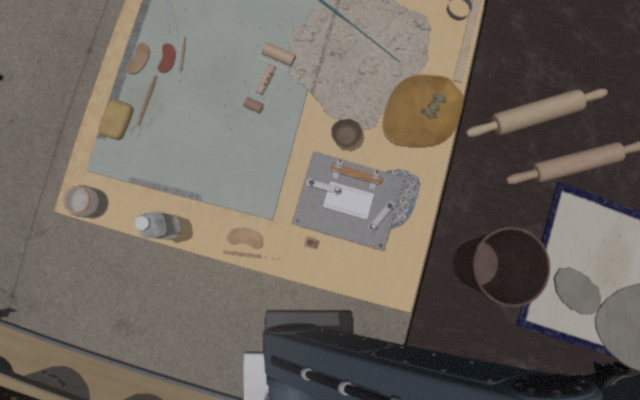

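The scene view shows the board at about (332,192), with the left clip's knob near (318,188) and the right clip near (355,155). In the top view the board is at about (350,200), the tile (348,201), the fence bar (356,174), the left clip (308–338,185), the right clip (372–390,215), the stamp (312,242) and the pot (347,133). Next, enlarged crops of both.

Run:
```python
import cv2
a=cv2.imread('pics/top1.png')[140:260,280:430]; b=cv2.imread('pics/scene1.png')[120:255,260:410]
cv2.imwrite('pics/topc.png',cv2.resize(a,None,fx=5,fy=5,interpolation=cv2.INTER_CUBIC)[:600])
cv2.imwrite('pics/scenec.png',cv2.resize(b,None,fx=4,fy=4,interpolation=cv2.INTER_CUBIC))
```

```text
(no output)
```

View pics/topc.png

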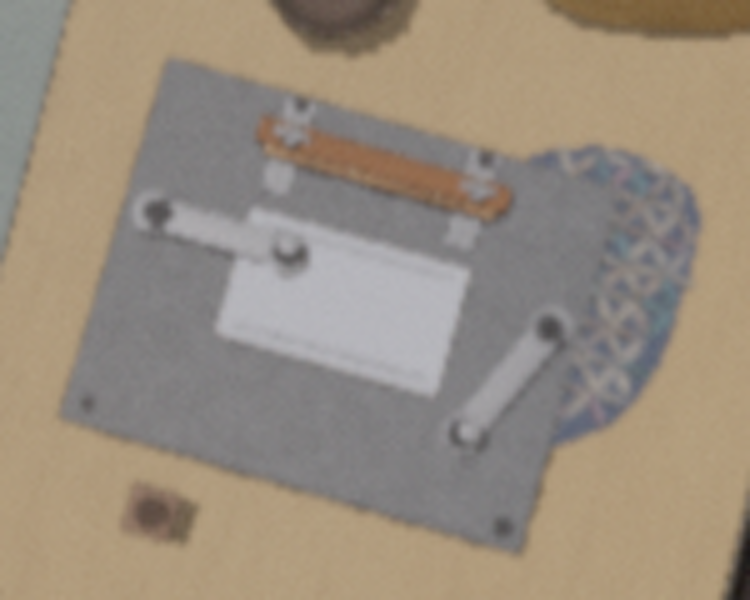

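View pics/scenec.png

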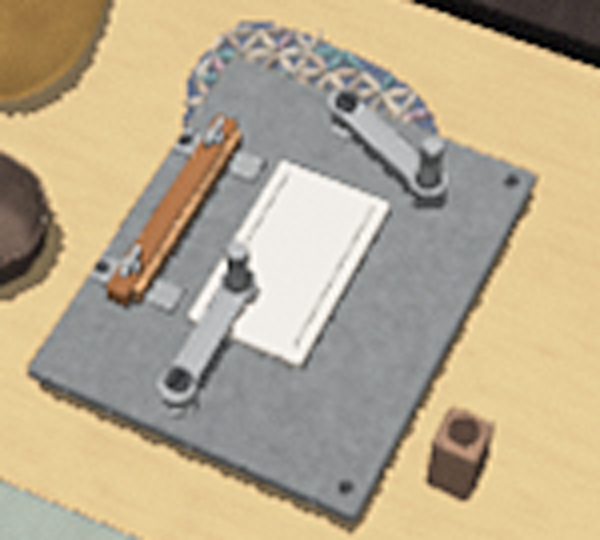

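The top crop shows the tile's corners at (250,208), (470,268), (437,395) and (217,332), the screws at (155,212) and (550,328), and the knob tops at (290,248) and (466,428). In the scene crop the knob tops are at (237,247) and (432,145), the tile's corners at (283,160), (388,203), (302,363) and (190,318), and the screws at (178,380) and (347,102).

```bash
cat > m.py <<'E'
from h import *
import pickle
D=pickle.load(open('d1.pkl','rb')); t,s=D['top'],D['scene']
T=lambda U,V:(279.6+U/5,139.6+V/5)
S=lambda U,V:(259.6+U/4,119.6+V/4)
pts={'bFL':((168,58),(30,375)),'bNL':((62,418),(352,525)),'bNR':((520,550),(537,178)),
'pivL':((155,212),(178,378)),'pivR':((550,328),(347,100)),'knL':((290,246),(237,247)),'knR':((466,428),(432,145)),
'tFL':((250,208),(190,318)),'tFR':((470,268),(283,160)),'tNR':((437,395),(388,203)),'tNL':((217,332),(302,363)),
'stamp':((150,512),(465,430))}
zz={'b':.03,'p':.055,'k':.084,'t':.04,'s':.052}
P={}
for k,(a,b) in pts.items():
    z=zz[k[0]]; P[k]=pz(t,*T(*a),z)
    print(k,'tri',tri(t,T(*a),s,S(*b)).round(4),'top@z',P[k].round(4),'scene@z',pz(s,*S(*b),z).round(4))
E
python3 m.py
```

```text
bFL tri [ 0.6798 -0.0224  0.0263] top@z [ 0.6797 -0.0224  0.03  ] scene@z [ 0.6783 -0.0203  0.03  ]
bNL tri [0.4911 0.0322 0.0194] top@z [0.49   0.0317 0.03  ] scene@z [0.4913 0.0374 0.03  ]
bNR tri [ 0.4213 -0.2054  0.0277] top@z [ 0.4226 -0.2052  0.03  ] scene@z [ 0.4201 -0.2036  0.03  ]
pivL tri [ 0.594  -0.0164  0.0595] top@z [ 0.5944 -0.0163  0.055 ] scene@z [ 0.5949 -0.019   0.055 ]
pivR tri [ 0.5353 -0.2177  0.0582] top@z [ 0.5355 -0.2182  0.055 ] scene@z [ 0.5358 -0.2203  0.055 ]
knL tri [ 0.574  -0.0839  0.0898] top@z [ 0.5736 -0.0842  0.084 ] scene@z [ 0.5759 -0.0879  0.084 ]
knR tri [ 0.4825 -0.1708  0.0891] top@z [ 0.483  -0.1714  0.084 ] scene@z [ 0.4823 -0.1747  0.084 ]
tFL tri [ 0.5982 -0.0653  0.0416] top@z [ 0.5987 -0.0653  0.04  ] scene@z [ 0.5982 -0.0662  0.04  ]
tFR tri [ 0.5667 -0.1787  0.0445] top@z [ 0.5678 -0.1792  0.04  ] scene@z [ 0.5665 -0.1819  0.04  ]
tNR tri [ 0.5021 -0.1615  0.042 ] top@z [ 0.502  -0.1617  0.04  ] scene@z [ 0.5024 -0.1629  0.04  ]
tNL tri [ 0.5334 -0.0483  0.0413] top@z [ 0.5342 -0.0484  0.04  ] scene@z [ 0.5328 -0.0491  0.04  ]
stamp tri [ 0.4412 -0.0146  0.0567] top@z [ 0.4414 -0.0145  0.052 ] scene@z [ 0.4409 -0.0172  0.052 ]
```

Emit:
drive_tool(plan=[[0, 0, -0.025, 0, 0, 7.6, 0], [0, 0, -0.025, 0, 0, 7.6, 0], [0, 0, -0.025, 0, 0, 7.6, 0], [0, 0, -0.025, 0, 0, 7.6, 0], [0.003, -0.045, 0, 0, 0, 0, 0], [0.003, -0.045, 0, 0, 0, 0, 0], [0.003, -0.045, 0, 0, 0, 0, 0], [0.003, -0.045, 0, 0, 0, 0, 0], [0.003, -0.045, 0, 0, 0, 0, 0], [0.003, -0.045, 0, 0, 0, 0, 0]])

```text
t: 1.1
tcp_pos: [0.2458, -0.3498, 0.345]
tool_rot: [0.99, -0.142, -0.0, -0.0]
force: [0.1, -0.2, 0.7]
finger_gap: 0.502
gripper_force: 0.0
```

```bash
cat > w.py <<'E'
# usage: w.py  -> tool pose in board frame; board: centre, yaw
from h import *
C=np.array([.5506,-.1132]); YAW=-.284
bx=np.array([np.cos(YAW),np.sin(YAW)]); by=np.array([-bx[1],bx[0]])
def B(p): d=np.array(p[:2])-C; return np.array([d@bx,d@by])*1000
def W(x,y): return C+(x*bx+y*by)/1000
def st():
    s=manip.sense(); r=R.from_quat(s['tool_rot']).as_matrix(); yaw=np.arctan2(r[1,0],r[0,0])
    f=s['force']
    print('t %.1f'%s['t'],'board mm',B(s['tcp_pos']).round(1),'z %.1f'%(s['tcp_pos'][2]*1000),'yaw-board deg %.2f'%np.degrees(yaw-YAW),'tilt',np.degrees(r[:2,2]).round(2),
     'F board',round(f[:2]@bx,2),round(f[:2]@by,2),round(f[2],2),'gap %.2f gf %.1f'%(s['finger_gap'],s['gripper_force']),'ov',round(manip.finger_overhang,4))
    return s,r
if __name__=='__main__':
    import sys
    s,r=st()
    if len(sys.argv)>2:
        tgt=np.append(W(float(sys.argv[1]),float(sys.argv[2])),float(sys.argv[3])/1000)
        print('tool shift mm',(r.T@(tgt-s['tcp_pos'])*1000).round(1))
E
python3 w.py -65 5 200
python3 - <<'E'
from w import *
import m
for k in m.P: print(k,B(m.tri(m.t,m.T(*m.pts[k][0]),m.s,m.S(*m.pts[k][1]))).round(1))
for U,V in((262,150),(490,215)): print('cork',B(pz(m.t,*m.T(U,V),.047)).round(1))
E
```

```text
t 1.1 board mm [-226.3 -312.5] z 345.0 yaw-board deg -0.02 tilt [-0.    0.05] F board 0.16 -0.13 0.72 gap 0.50 gf 0.0 ov 0.014
tool shift mm [ 161.2 -317.5  145.2]
bFL tri [ 0.6798 -0.0224  0.0263] top@z [ 0.6797 -0.0224  0.03  ] scene@z [ 0.6783 -0.0203  0.03  ]
bNL tri [0.4911 0.0322 0.0194] top@z [0.49   0.0317 0.03  ] scene@z [0.4913 0.0374 0.03  ]
bNR tri [ 0.4213 -0.2054  0.0277] top@z [ 0.4226 -0.2052  0.03  ] scene@z [ 0.4201 -0.2036  0.03  ]
pivL tri [ 0.594  -0.0164  0.0595] top@z [ 0.5944 -0.0163  0.055 ] scene@z [ 0.5949 -0.019   0.055 ]
pivR tri [ 0.5353 -0.2177  0.0582] top@z [ 0.5355 -0.2182  0.055 ] scene@z [ 0.5358 -0.2203  0.055 ]
knL tri [ 0.574  -0.0839  0.0898] top@z [ 0.5736 -0.0842  0.084 ] scene@z [ 0.5759 -0.0879  0.084 ]
knR tri [ 0.4825 -0.1708  0.0891] top@z [ 0.483  -0.1714  0.084 ] scene@z [ 0.4823 -0.1747  0.084 ]
tFL tri [ 0.5982 -0.0653  0.0416] top@z [ 0.5987 -0.0653  0.04  ] scene@z [ 0.5982 -0.0662  0.04  ]
tFR tri [ 0.5667 -0.1787  0.0445] top@z [ 0.5678 -0.1792  0.04  ] scene@z [ 0.5665 -0.1819  0.04  ]
tNR tri [ 0.5021 -0.1615  0.042 ] top@z [ 0.502  -0.1617  0.04  ] scene@z [ 0.5024 -0.1629  0.04  ]
tNL tri [ 0.5334 -0.0483  0.0413] top@z [ 0.5342 -0.0484  0.04  ] scene@z [ 0.5328 -0.0491  0.04  ]
stamp tri [ 0.4412 -0.0146  0.0567] top@z [ 0.4414 -0.0145  0.052 ] scene@z [ 0.4409 -0.0172  0.052 ]
bFL [ 98.6 123.4]
bNL [-97.9 122.9]
bNR [ -98.3 -124.8]
pivL [ 14.6 105.1]
pivR [  14.6 -104.6]
knL [14.2 34.6]
knR [-49.2 -74.4]
tFL [32.3 59.3]
tFR [ 33.8 -58.4]
tNR [-33.1 -59.9]
tNL [-34.7  57.4]
stamp [-132.6   64. ]
cork [62.6 61.9]
cork [ 63.5 -60.5]
```

Emit:
drive_tool(plan=[[0.02, -0.04, 0, 0, 0, 0, 0], [0.02, -0.04, 0, 0, 0, 0, 0], [0.02, -0.04, 0, 0, 0, 0, 0], [0.02, -0.04, 0, 0, 0, 0, 0], [0.02, -0.04, 0.02, 0, 0, 0, 0], [0.02, -0.04, 0.03, 0, 0, 0, 0], [0.02, -0.04, 0.03, 0, 0, 0, 0], [0.02, -0.037, 0.03, 0, 0, 0, 0], [0, 0, 0.035, 0, 0, 0, 0], [0, 0, 0.035, 0, 0, 0, 0]])

```text
t: 2.1
tcp_pos: [0.4834, -0.0966, 0.1692]
tool_rot: [0.99, -0.14, 0.0, 0.0]
force: [-0.3, -0.5, -0.2]
finger_gap: 0.502
gripper_force: 0.0
```

```bash
python3 w.py -55 5 60
```

```text
t 2.1 board mm [-69.1  -2.9] z 169.2 yaw-board deg 0.20 tilt [ 0.04 -0.02] F board -0.15 -0.54 -0.2 gap 0.50 gf 0.0 ov 0.014
tool shift mm [ 14.1  -7.9 109.2]
```

Emit:
drive_tool(plan=[[0.006, -0.004, 0.03, 0, 0, 0, 0], [0.006, -0.004, 0.03, 0, 0, 0, 0], [0, 0, 0.025, 0, 0, 0, 0], [0, 0, 0.015, 0, 0, 0, 0], [0, 0, 0.007, 0, 0, 0, 0], [0, 0, 0, 0, 0, 0, 0]])

```text
t: 2.7
tcp_pos: [0.4958, -0.0935, 0.0627]
tool_rot: [0.99, -0.141, -0.001, -0.0]
force: [0.5, -0.1, 0.6]
finger_gap: 0.504
gripper_force: 0.0
```

```bash
python3 w.py -57 5 48
python3 - <<'E'
from w import *
d=snap('wrist'); s=snap('scene')
import cv2
a=d['image'][:,:,::-1]; b=cv2.resize(s['image'][120:255,260:410,::-1],None,fx=2.5,fy=2.5,interpolation=cv2.INTER_CUBIC)
c=np.zeros((400,640,3),np.uint8); 
o=np.zeros((600,800,3),np.uint8); h=cv2.resize(a,(400,250)); o[:250,:400]=h; o[250:250+b.shape[0],:b.shape[1]]=b
t=snap('top')['image'][140:260,280:430,::-1]; t=cv2.resize(t,(400,320),interpolation=cv2.INTER_CUBIC); o[250:570,400:]=t
cv2.imwrite('pics/c1.png',o)
E
```

```text
t 2.7 board mm [-58.1   3.6] z 62.7 yaw-board deg 0.01 tilt [-0.12  0.05] F board 0.47 0.03 0.63 gap 0.50 gf 0.0 ov 0.014
tool shift mm [ 1.2 -1.4 14.7]
```

View pics/c1.png

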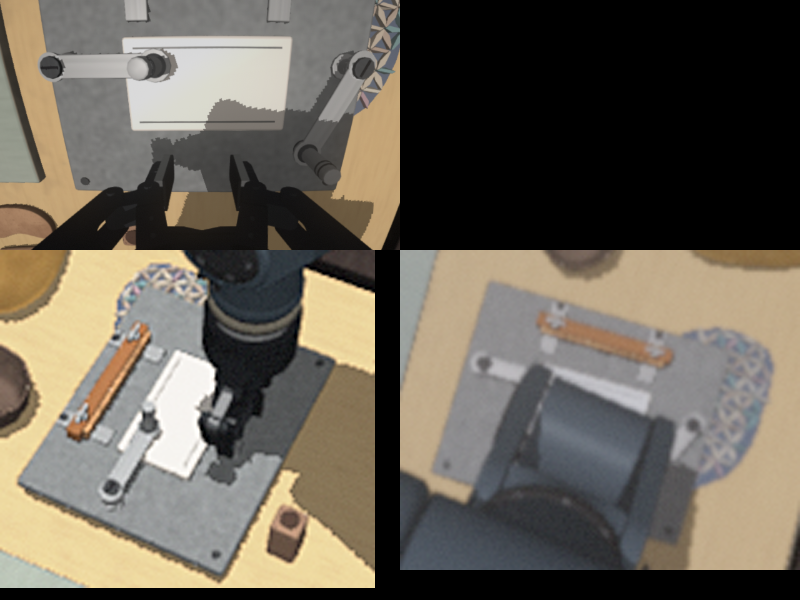

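The wrist view shows the half-open fingers in front of the tile's near edge, with tips near (172,157) and (233,157), the tile and both clips as measured, and nothing in the way. Next I measure the fingertips' height from the depth map.

Run:
```python
from w import *
d=snap('wrist'); s=manip.sense(); z=d['z_map']; m=(z>0)&(z<.25)
P=[]
for v in range(230,300,2):
    for u in range(220,420,2):
        if m[v,u]: P.append(np.append(B(q:=pd(d,u,v,0)),q[2]*1000))
P=np.array(P); print(len(P)); t=s['tcp_pos'][2]*1000
P=P[P[:,2]>35]; i=P[:,2].argsort()[:25]; print('tcp z',t); print(P[i].round(1)[::3])
```

```text
3491
tcp z 64.47297282951067
[[-49.3 -18.   51.8]
 [-53.9 -18.   53. ]
 [-61.5  25.   53.1]
 [-52.3 -17.8  54. ]
 [-66.2  25.1  54.4]
 [-56.  -17.9  55. ]
 [-58.8 -17.9  55.8]
 [-48.1  25.   56.1]
 [-46.  -20.   56.3]]
```

Emit:
drive_tool(plan=[[0, -0.001, 0.007, 0, 0, 0, 0], [0, 0, 0.005, 0, 0, 0, 0], [0, 0, 0.004, 0, 0, 0, 0], [0, 0, 0.002, 0, 0, 0, 0], [0, 0, 0, 0, 0, 0, 0]])

```text
t: 3.4
tcp_pos: [0.4964, -0.0926, 0.0451]
tool_rot: [0.99, -0.141, -0.0, -0.0]
force: [0.4, -0.2, 0.2]
finger_gap: 0.499
gripper_force: 0.0
```

```bash
python3 w.py -57 5 45;python3 w.py;python3 w.py
```

```text
t 3.4 board mm [-57.8   4.6] z 45.1 yaw-board deg 0.01 tilt [-0.05  0.02] F board 0.44 -0.05 0.15 gap 0.50 gf 0.0 ov 0.014
tool shift mm [ 0.8 -0.4  0.1]
t 3.4 board mm [-57.8   4.6] z 45.1 yaw-board deg 0.01 tilt [-0.05  0.02] F board 0.44 -0.05 0.15 gap 0.50 gf 0.0 ov 0.014
t 3.4 board mm [-57.8   4.6] z 45.1 yaw-board deg 0.01 tilt [-0.05  0.02] F board 0.44 -0.05 0.15 gap 0.50 gf 0.0 ov 0.014
```

Emit:
drive_tool(plan=[[0.004, 0, 0, 0, 0, 0, 0], [0.004, 0, 0, 0, 0, 0, 0], [0.003, 0, 0, 0, 0, 0, 0], [0.002, 0, 0, 0, 0, 0, 0], [0.002, 0, 0, 0, 0, 0, 0], [0.002, 0, 0, 0, 0, 0, 0], [0.002, 0, 0, 0, 0, 0, 0], [0.002, 0, 0, 0, 0, 0, 0]])

```text
t: 4.2
tcp_pos: [0.5141, -0.0973, 0.0454]
tool_rot: [0.99, -0.141, -0.003, -0.001]
force: [-5.0, 1.9, 4.1]
finger_gap: 0.503
gripper_force: 2.7
```

```bash
python3 w.py
```

```text
t 4.2 board mm [-39.5   5. ] z 45.4 yaw-board deg 0.02 tilt [-0.35  0.15] F board -5.3 0.39 4.12 gap 0.50 gf 2.7 ov 0.014
```

Emit:
drive_tool(plan=[[0.002, 0, 0, 0, 0, 0, 0], [0.002, 0, 0, 0, 0, 0, 0], [0.002, 0, 0, 0, 0, 0, 0], [0.002, 0, 0, 0, 0, 0, 0], [0.002, 0, 0, 0, 0, 0, 0], [0.002, 0, 0, 0, 0, 0, 0]])

```text
t: 4.8
tcp_pos: [0.5188, -0.0983, 0.045]
tool_rot: [0.99, -0.141, -0.011, -0.002]
force: [-17.2, 2.3, 15.3]
finger_gap: 0.498
gripper_force: 9.1
```

```bash
python3 w.py
```

```text
t 4.8 board mm [-34.7   5.4] z 45.0 yaw-board deg 0.06 tilt [-1.22  0.45] F board -17.15 -2.6 15.3 gap 0.50 gf 9.1 ov 0.014
```

Emit:
drive_tool(plan=[[-0.004, 0, 0, 0, 0, 0, 0], [-0.006, 0, 0, 0, 0, 0, 0], [-0.008, 0, 0, 0, 0, 0, 0], [-0.008, 0, 0, 0, 0, 0, 0], [0, 0, 0, 0, 0, 0, 0]])

```text
t: 5.3
tcp_pos: [0.5024, -0.0943, 0.0455]
tool_rot: [0.99, -0.141, -0.001, -0.0]
force: [0.2, 0.2, -0.5]
finger_gap: 0.503
gripper_force: 0.0
```

```bash
python3 w.py
python3 - <<'E'
from w import *
d=snap('wrist'); s=snap('scene')
a=d['image'][:,:,::-1]; cv2.imwrite('pics/w2.png',a)
o=np.zeros((600,800,3),np.uint8)
o[:300,:480]=cv2.resize(a,(480,300)); b=cv2.resize(s['image'][150:220,290:380,::-1],None,fx=4,fy=4,interpolation=cv2.INTER_CUBIC); o[300:580,:360]=b
c=cv2.resize(a[200:300,220:420],None,fx=2,fy=2); o[300:500,380:780]=c
cv2.imwrite('pics/c2.png',o)
z=d['z_map']; m=(z>0)&(z<.25); P=[]
for v in range(200,320,2):
    for u in range(220,420,2):
        if m[v,u]: P.append(np.r_[u,v,B(q:=pd(d,u,v,0)),q[2]*1000])
P=np.array(P)
for lo,hi in((-25,-10),(15,35)):
    Q=P[(P[:,3]>lo)&(P[:,3]<hi)&(P[:,4]>31)&(P[:,2]<-48)] ; print(Q[Q[:,4].argsort()[:8]].round(1))
E
```

```text
t 5.3 board mm [-51.6   4.6] z 45.5 yaw-board deg 0.01 tilt [-0.06  0.03] F board 0.13 0.25 -0.53 gap 0.50 gf 0.0 ov 0.014
[[362.  318.  -84.6 -15.8  31. ]
 [366.  306.  -77.1 -17.6  31. ]
 [356.  308.  -78.3 -12.5  31. ]
 [364.  312.  -80.8 -16.7  31.1]
 [356.  276.  -59.3 -11.8  31.1]
 [358.  316.  -83.2 -13.7  31.1]
 [360.  256.  -48.2 -13.3  31.2]
 [356.  282.  -62.7 -11.9  31.2]]
[[282.  264.  -52.6  24.5  31. ]
 [300.  312.  -80.8  16.4  31. ]
 [296.  276.  -59.3  17.9  31. ]
 [294.  278.  -60.5  18.9  31.1]
 [280.  286.  -65.1  26.   31.1]
 [286.  282.  -62.7  22.9  31.1]
 [292.  280.  -61.6  19.9  31.1]
 [278.  314.  -81.9  27.8  31.2]]
```

View pics/c2.png

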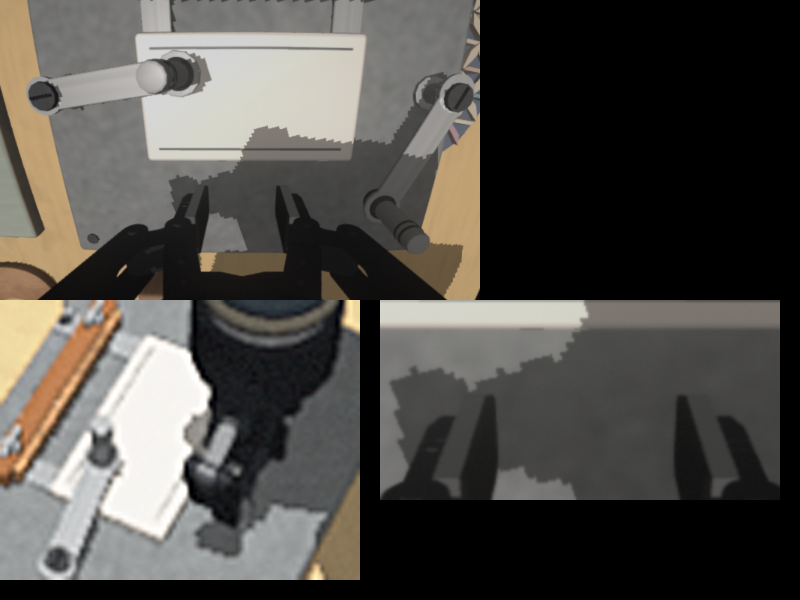

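The wrist view shows the tile's near edge running from (148,160) to (352,160), with the fingertips at about (205,187) and (282,187). The left clip is still on the tile.

Run:
```python
from w import *
d=snap('wrist')
for u,v in((197,213),(469,213),(184,46),(487,46)): print('tile',B(pz(d,u,v,.04)).round(1))
for n,(u,v) in {'knL':(203,101),'knR':(557,323)}.items(): print(n,B(pz(d,u,v,.085)).round(1))
for u in (268,271,274,277,369,372,376,381,386):
    print(u,[np.r_[B(q:=pd(d,u,v,0)),q[2]*1000].round(0).tolist() for v in(249,254,262,272)])
```

```text
tile [-21.1  59.4]
tile [-21.2 -59.7]
tile [46.5 57.1]
tile [ 46.7 -58.2]
knL [27.3 35.9]
knR [-44.4 -75.4]
268 [[-39.0, 29.0, 39.0], [-39.0, 28.0, 44.0], [-39.0, 28.0, 50.0], [-39.0, 26.0, 59.0]]
271 [[-39.0, 28.0, 39.0], [-39.0, 27.0, 44.0], [-39.0, 26.0, 50.0], [-42.0, 26.0, 54.0]]
274 [[-39.0, 27.0, 39.0], [-39.0, 26.0, 43.0], [-43.0, 26.0, 44.0], [-47.0, 26.0, 45.0]]
277 [[-43.0, 26.0, 31.0], [-44.0, 26.0, 35.0], [-48.0, 26.0, 34.0], [-52.0, 26.0, 38.0]]
369 [[-39.0, -17.0, 38.0], [-41.0, -17.0, 39.0], [-46.0, -17.0, 38.0], [-50.0, -17.0, 41.0]]
372 [[-38.0, -18.0, 40.0], [-40.0, -17.0, 43.0], [-41.0, -17.0, 47.0], [-45.0, -17.0, 48.0]]
376 [[-39.0, -20.0, 39.0], [-38.0, -19.0, 45.0], [-39.0, -18.0, 50.0], [-39.0, -17.0, 59.0]]
381 [[-39.0, -22.0, 39.0], [-39.0, -21.0, 44.0], [-39.0, -20.0, 51.0], [-39.0, -19.0, 58.0]]
386 [[-43.0, -26.0, 30.0], [-38.0, -23.0, 45.0], [-39.0, -22.0, 51.0], [-39.0, -21.0, 59.0]]
```

Emit:
drive_tool(plan=[[0, 0, -0.0025, 0, 0, 0, 0], [0.008, 0, 0, 0, 0, 0, 0], [0.005, 0, 0, 0, 0, 0, 0], [0.002, 0, 0, 0, 0, 0, 0], [0.002, 0, 0, 0, 0, 0, 0], [0.001, 0, 0, 0, 0, 0, 0], [0, 0, 0, 0, 0, 0, 0]])

```text
t: 6.15
tcp_pos: [0.5183, -0.0989, 0.0478]
tool_rot: [0.99, -0.141, -0.003, -0.001]
force: [-4.3, -0.1, 3.5]
finger_gap: 0.504
gripper_force: 2.4
```

```bash
python3 w.py
```

```text
t 6.2 board mm [-35.    4.7] z 47.8 yaw-board deg 0.03 tilt [-0.3   0.11] F board -4.08 -1.26 3.49 gap 0.50 gf 2.4 ov 0.014
```

Emit:
drive_tool(plan=[[0, 0, -0.001, 0, 0, 0, 0], [0, 0, 0, 0, 0, 0, 0]])

```text
t: 6.35
tcp_pos: [0.5184, -0.0989, 0.0485]
tool_rot: [0.99, -0.141, -0.003, -0.001]
force: [-6.0, 0.2, -1.2]
finger_gap: 0.501
gripper_force: 2.6
```

```bash
python3 w.py
```

```text
t 6.3 board mm [-34.9   4.7] z 48.5 yaw-board deg 0.02 tilt [-0.29  0.11] F board -5.79 -1.46 -1.24 gap 0.50 gf 2.6 ov 0.014
```

Emit:
drive_tool(plan=[[0.001, 0, 0, 0, 0, 0, 0], [0.001, 0, 0, 0, 0, 0, 0], [0.001, 0, 0, 0, 0, 0, 0], [0.001, 0, 0, 0, 0, 0, 0]])

```text
t: 6.75
tcp_pos: [0.5186, -0.0989, 0.0479]
tool_rot: [0.99, -0.141, -0.007, -0.001]
force: [-10.7, 0.3, 1.7]
finger_gap: 0.499
gripper_force: 5.7
```

```bash
python3 w.py
```

```text
t 6.8 board mm [-34.7   4.8] z 47.9 yaw-board deg 0.05 tilt [-0.76  0.26] F board -10.34 -2.69 1.68 gap 0.50 gf 5.7 ov 0.014
```

Run:
```python
from w import *
import m
for U,V in((265,190),(290,195),(445,243),(470,250)): print('strip end',[B(pz(m.t,*m.T(U,V),z)).round(1).tolist() for z in(.03,.04)])
for U,V in((280,180),(278,170),(460,235),(463,228),(350,200),(420,220)): q=pd(m.t,*m.T(U,V),0); print('depth',B(q).round(1),round(q[2]*1000,1))
for U,V in((120,297),(240,122),(118,285),(236,118)): print('bar near in scene', B(pz(m.s,*m.S(U,V),.047)).round(1))
d=snap('wrist'); cv2.imwrite('pics/w3.png',d['image'][:,:,::-1])
z=d['z_map']
for u in (190,206,222,320,350,440,455,470):
    print(u,[(np.r_[B(q:=pd(d,u,v,0)),q[2]*1000]).round(0).tolist() for v in(2,12,22,32,42,52,62)])
```

```text
bFL tri [ 0.6798 -0.0224  0.0263] top@z [ 0.6797 -0.0224  0.03  ] scene@z [ 0.6783 -0.0203  0.03  ]
bNL tri [0.4911 0.0322 0.0194] top@z [0.49   0.0317 0.03  ] scene@z [0.4913 0.0374 0.03  ]
bNR tri [ 0.4213 -0.2054  0.0277] top@z [ 0.4226 -0.2052  0.03  ] scene@z [ 0.4201 -0.2036  0.03  ]
pivL tri [ 0.594  -0.0164  0.0595] top@z [ 0.5944 -0.0163  0.055 ] scene@z [ 0.5949 -0.019   0.055 ]
pivR tri [ 0.5353 -0.2177  0.0582] top@z [ 0.5355 -0.2182  0.055 ] scene@z [ 0.5358 -0.2203  0.055 ]
knL tri [ 0.574  -0.0839  0.0898] top@z [ 0.5736 -0.0842  0.084 ] scene@z [ 0.5759 -0.0879  0.084 ]
knR tri [ 0.4825 -0.1708  0.0891] top@z [ 0.483  -0.1714  0.084 ] scene@z [ 0.4823 -0.1747  0.084 ]
tFL tri [ 0.5982 -0.0653  0.0416] top@z [ 0.5987 -0.0653  0.04  ] scene@z [ 0.5982 -0.0662  0.04  ]
tFR tri [ 0.5667 -0.1787  0.0445] top@z [ 0.5678 -0.1792  0.04  ] scene@z [ 0.5665 -0.1819  0.04  ]
tNR tri [ 0.5021 -0.1615  0.042 ] top@z [ 0.502  -0.1617  0.04  ] scene@z [ 0.5024 -0.1629  0.04  ]
tNL tri [ 0.5334 -0.0483  0.0413] top@z [ 0.5342 -0.0484  0.04  ] scene@z [ 0.5328 -0.0491  0.04  ]
stamp t
[... 929 characters left out ...]
4.0], [56.0, 45.0, 34.0]]
320 [[75.0, 6.0, 47.0], [72.0, 6.0, 47.0], [68.0, 6.0, 46.0], [65.0, 6.0, 47.0], [63.0, 6.0, 38.0], [60.0, 6.0, 30.0], [56.0, 6.0, 30.0]]
350 [[75.0, -5.0, 46.0], [72.0, -5.0, 47.0], [68.0, -5.0, 47.0], [65.0, -5.0, 46.0], [63.0, -6.0, 37.0], [60.0, -6.0, 30.0], [56.0, -6.0, 30.0]]
440 [[75.0, -36.0, 47.0], [72.0, -37.0, 46.0], [69.0, -37.0, 47.0], [66.0, -37.0, 46.0], [62.0, -38.0, 45.0], [60.0, -42.0, 33.0], [56.0, -43.0, 33.0]]
455 [[75.0, -41.0, 48.0], [72.0, -41.0, 48.0], [69.0, -42.0, 47.0], [66.0, -43.0, 47.0], [63.0, -44.0, 44.0], [60.0, -48.0, 33.0], [56.0, -48.0, 34.0]]
470 [[74.0, -44.0, 54.0], [72.0, -46.0, 50.0], [69.0, -48.0, 46.0], [66.0, -48.0, 46.0], [63.0, -49.0, 45.0], [60.0, -54.0, 35.0], [56.0, -55.0, 34.0]]
  return _methods._mean(a, axis=axis, dtype=dtype,
  ret = ret.dtype.type(ret / rcount)
```

View pics/w3.png

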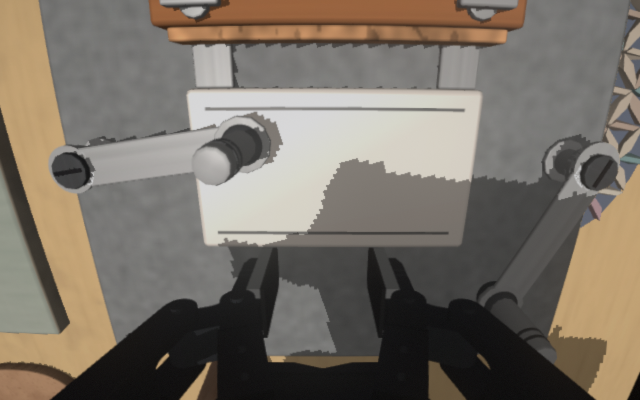

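The wrist view shows the cork face's edge at row ~42, the tile's far edge at row ~90, and the two guide strips at (213,65) and (458,65) running up to the tile. The tile's way to the cork is about 15 mm still, yet it stopped hard. I check whether the strips' ends are what it met.

```bash
python3 - <<'E'
from w import *
d=snap('wrist')
for z in(.03,.034,.04): print(z,'tile far/near rows 90/246:',B(pz(d,320,90,z)).round(1),B(pz(d,320,246,z)).round(1),'cork',B(pz(d,320,43,z)).round(1))
M=np.array(d['mount']); print(M.round(3).tolist())
T=np.eye(4); T[:3,:3]=R.from_quat([.99,-.141,-.0005,0]).as_matrix(); T[:3,3]=[.4958,-.0935,.0635]
d['E']=T@M
for u,v in((217,33),(446,33)): print('strip end c1',[B(pz(d,u,v,z)).round(1).tolist() for z in(.03,.034)])
for u,v in((330,61),(330,208)): print('tile c1',B(pz(d,u,v,.04)).round(1))
E
python3 - <<'E'
import cv2
a=cv2.imread('pics/c1.png')[0:70,100:310]; b=cv2.imread('pics/w3.png')[30:110,160:500]
import numpy as np
o=np.zeros((600,800,3),np.uint8); a=cv2.resize(a,(798,266)); o[:266,:798]=a; b=cv2.resize(b,(798,188*1)); o[280:468,:798]=b
c=cv2.imread('pics/c2.png')[300:420,40:160]; 
cv2.imwrite('pics/c3.png',o)
E
```

```text
0.03 tile far/near rows 90/246: [44.9  6. ] [-27.9   6.1] cork [63.3  6. ]
0.034 tile far/near rows 90/246: [44.9  6. ] [-25.8   6.1] cork [62.8  6. ]
0.04 tile far/near rows 90/246: [45.   5.9] [-22.7   6.1] cork [62.2  5.9]
[[-0.0, 0.95, 0.311, 0.08], [1.0, 0.0, 0.0, -0.0], [-0.0, 0.311, -0.95, -0.129], [0.0, 0.0, 0.0, 1.0]]
strip end c1 [[46.9, 51.4], [46.2, 50.2]]
strip end c1 [[47.1, -52.1], [46.5, -50.7]]
tile c1 [33.7  0.5]
tile c1 [-33.3   0. ]
```

View pics/c3.png

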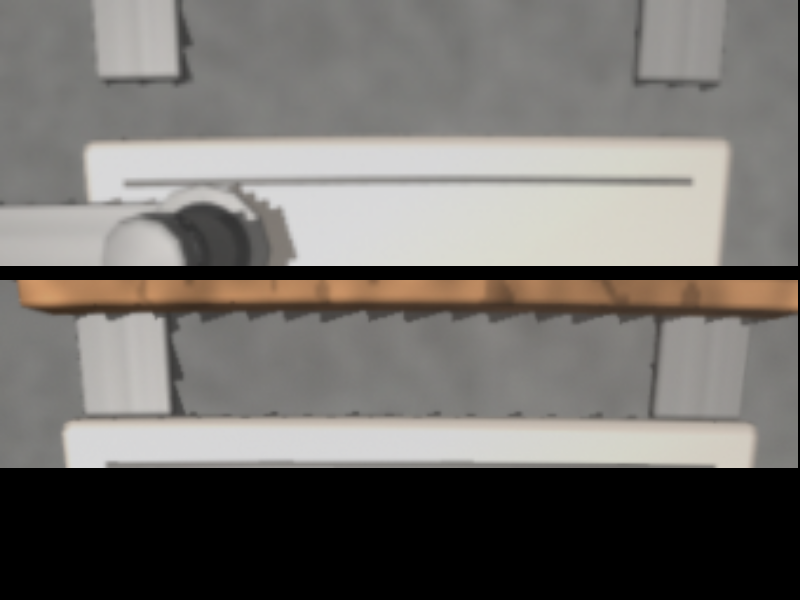

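The crops show the strips' near ends (dark end lines) lying right at the tile's far edge, consistent with the tile being stopped there. I check with the depth map whether the tile is flat or has started to climb, and how high the strips are.

Run:
```python
from w import *
d=snap('wrist')
def fit(us,vs,n):
    P=[]
    for v in vs:
        for u in us:
            q=pd(d,u,v,0)
            if np.isfinite(q).all(): P.append(np.r_[B(q),q[2]*1000])
    P=np.array(P); P=P[abs(P[:,2]-np.median(P[:,2]))<5]; A=np.c_[P[:,:2],np.ones(len(P))]; c=np.linalg.lstsq(A,P[:,2],rcond=None)[0]
    print(n,len(P),'mean',P.mean(0).round(1),'slope',c[:2].round(4),'rms',(A@c-P[:,2]).std().round(2))
fit(range(290,455,3),range(98,226,3),'tile'); fit(range(290,455,3),range(98,130,2),'tile far'); fit(range(215,450,3),range(205,238,2),'tile near')
fit(range(245,430,3),range(52,84,2),'board mid'); fit(range(202,226,2),range(56,84,2),'stripL'); fit(range(446,472,2),range(56,84,2),'stripR')
fit(range(110,180,3),range(60,140,3),'board left'); fit(range(500,540,3),range(60,140,3),'board right')
for n,r in(('far',(88,94)),('near',(243,250))): pass
# tile edges from brightness along columns
g=cv2.cvtColor(d['image'],cv2.COLOR_RGB2GRAY).astype(int)
for u in(300,340,380,420): print(u,g[80:100:1,u].tolist(), g[238:254,u].tolist())
```

```text
tile 2353 mean [ 16.1 -15.4  40. ] slope [-0.0007  0.001 ] rms 0.61
tile far 875 mean [ 36.3 -14.5  40. ] slope [ 0.0116 -0.0007] rms 0.64
tile near 1336 mean [-10.5   0.7  40.1] slope [-0.0013 -0.0006] rms 0.59
board mid 989 mean [54.1 -0.8 29.9] slope [-0.0013  0.0004] rms 0.66
stripL 168 mean [53.4 49.3 34. ] slope [-0.0022 -0.0477] rms 0.65
stripR 181 mean [ 53.7 -50.   34. ] slope [-0.0086  0.0401] rms 0.65
board left 621 mean [42.4 82.1 29.9] slope [-0.0016 -0.001 ] rms 0.67
board right 378 mean [ 42.1 -80.3  29.9] slope [-0.0012  0.0034] rms 0.64
300 [125, 126, 126, 128, 127, 129, 128, 119, 129, 172, 185, 195, 206, 213, 213, 213, 213, 214, 213, 213] [119, 118, 119, 118, 118, 117, 113, 105, 90, 79, 76, 77, 77, 76, 77, 76]
340 [125, 125, 125, 126, 126, 125, 121, 111, 138, 171, 185, 192, 201, 210, 213, 213, 213, 213, 213, 213] [116, 116, 116, 115, 116, 114, 111, 104, 94, 76, 72, 72, 72, 73, 74, 73]
380 [131, 132, 131, 130, 129, 125, 93, 88, 125, 161, 181, 189, 196, 203, 211, 212, 213, 213, 212, 212] [114, 114, 114, 114, 114, 113, 110, 102, 90, 69, 63, 65, 65, 66, 64, 65]
420 [120, 119, 120, 119, 120, 119, 121, 122, 128, 147, 171, 184, 191, 198, 205, 210, 211, 211, 211, 212] [114, 114, 114, 113, 113, 113, 109, 101, 90, 75, 72, 71, 70, 71, 70, 70]
  return _methods._mean(a, axis=axis, dtype=dtype,
  ret = ret.dtype.type(ret / rcount)
```

Emit:
drive_tool(plan=[[-0.006, 0, 0, 0, 0, 0, 0], [-0.01, 0, -0.002, 0, 0, 0, -1], [0, 0.015, 0, 0, 0, 0, -1], [0, 0.015, 0, 0, 0, 0, -1], [0, 0.013, 0, 0, 0, 0, -1], [0, 0, 0, 0, 0, 0, -1], [0, 0, 0, 0, 0, 0, -1]])

```text
t: 7.6
tcp_pos: [0.4974, -0.1387, 0.0511]
tool_rot: [0.99, -0.142, 0.0, 0.0]
force: [0.2, 0.1, -0.4]
finger_gap: 0.003
gripper_force: 0.0
```

```bash
python3 w.py -36 -38 50
```

```text
t 7.6 board mm [-44.  -39.4] z 51.1 yaw-board deg -0.10 tilt [ 0.04 -0.02] F board 0.15 0.13 -0.36 gap 0.00 gf 0.0 ov 0.014
tool shift mm [ 8.  -1.4  1.1]
```

Emit:
drive_tool(plan=[[0.004, 0, 0.001, 0, 0, 0, -1], [0.004, 0, 0, 0, 0, 0, -1], [0.002, 0, -0.0003, 0, 0, 0, -1], [0.001, 0, -0.0003, 0, 0, 0, -1], [0.001, 0, -0.0003, 0, 0, 0, -1], [0, 0, 0, 0, 0, 0, -1]])

```text
t: 8.2
tcp_pos: [0.5064, -0.1399, 0.0504]
tool_rot: [0.99, -0.141, -0.003, -0.001]
force: [-5.8, -0.5, -2.2]
finger_gap: -0.001
gripper_force: 2.4
```

```bash
python3 w.py
```

```text
t 8.2 board mm [-35. -38.] z 50.4 yaw-board deg 0.06 tilt [-0.3   0.13] F board -5.46 -2.12 -2.18 gap -0.00 gf 2.4 ov 0.014
```

Emit:
drive_tool(plan=[[0.001, 0, -0.0002, 0, 0, 0, -1], [0.001, 0, -0.0002, 0, 0, 0, -1], [0, 0, 0, 0, 0, 0, -1]])

```text
t: 8.5
tcp_pos: [0.5065, -0.1399, 0.0504]
tool_rot: [0.99, -0.141, -0.005, -0.001]
force: [-7.8, -0.9, -1.6]
finger_gap: 0.001
gripper_force: 3.6
```

```bash
python3 w.py
```

```text
t 8.5 board mm [-34.9 -38. ] z 50.4 yaw-board deg 0.07 tilt [-0.53  0.21] F board -7.22 -3.03 -1.61 gap 0.00 gf 3.6 ov 0.014
```

```bash
cat > te.py <<'E'
from w import *
def edges():
    d=snap('wrist'); g=cv2.GaussianBlur(cv2.cvtColor(d['image'],cv2.COLOR_RGB2GRAY),(3,3),0).astype(float)
    f=200/np.tan(np.radians(d['fov_y'])/2)
    def proj(x,y,z):
        p=np.linalg.inv(d['E'])@np.r_[W(x,y),z,1]; a=p[0]/-p[2]; b=-p[1]/-p[2]; k=1+d['k1']*(a*a+b*b)
        return d['cx']+f*a*k,d['cy']+f*b*k
    out={}
    for yb in(-54,-46,-30,-15,0,15,54):
        best=None
        xs=np.arange(40,60,.25); v=[cv2.getRectSubPix(g.astype(np.float32),(1,1),proj(x,yb,.04))[0,0] for x in xs]
        i=np.argmin(np.diff(v)); out[yb]=(xs[i],int(v[i+1]-v[i]))
    print('far edge',out)
if __name__=='__main__': st(); edges()
E
python3 te.py
```

```text
t 8.5 board mm [-34.9 -38. ] z 50.4 yaw-board deg 0.07 tilt [-0.53  0.21] F board -7.22 -3.03 -1.61 gap 0.00 gf 3.6 ov 0.014
far edge {-54: (np.float64(45.25), -15), -46: (np.float64(45.25), -17), -30: (np.float64(45.25), -15), -15: (np.float64(45.5), -16), 0: (np.float64(45.5), -18), 15: (np.float64(45.25), -19), 54: (np.float64(45.5), -15)}
```

Emit:
drive_tool(plan=[[-0.006, 0, 0, 0, 0, 0, -1], [-0.006, 0, 0, 0, 0, 0, -1], [0, 0, 0, 0, 0, 0, -1]])

```text
t: 8.85
tcp_pos: [0.4991, -0.138, 0.0516]
tool_rot: [0.99, -0.141, 0.001, 0.0]
force: [0.2, 0.4, -0.1]
finger_gap: -0.002
gripper_force: 0.0
```

```bash
python3 te.py
```

```text
t 8.8 board mm [-42.5 -38.2] z 51.6 yaw-board deg 0.01 tilt [ 0.06 -0.02] F board 0.04 0.48 -0.1 gap -0.00 gf 0.0 ov 0.014
far edge {-54: (np.float64(45.25), -13), -46: (np.float64(45.0), -13), -30: (np.float64(45.25), -14), -15: (np.float64(45.25), -15), 0: (np.float64(45.25), -16), 15: (np.float64(45.25), -16), 54: (np.float64(45.5), -15)}
```

The tile lies flat and square, but it stops dead at both ends against the 4 mm guide strips. Their near ends stand at x ≈ 47 mm, and the cork is seen at about 62 mm. Riding up on them would tilt the tile past the limits. I make one more controlled, level push, spread over two fingers, to see whether it yields like cork.

Emit:
drive_tool(plan=[[-0.002, -0.015, 0, 0, 0, 0, 0], [0, -0.015, 0, 0, 0, 0, 0], [0, -0.013, -0.002, 0, 0, 0, 0], [0, 0, 0, 0, 0, 0, 0], [0.007, 0, 0, 0, 0, 0, 0], [0.003, 0, -0.0006, 0, 0, 0, 0], [0.002, 0, -0.0006, 0, 0, 0, 0], [0.002, 0, -0.0006, 0, 0, 0, 0], [0, 0, 0, 0, 0, 0, 0]])

```text
t: 9.8
tcp_pos: [0.523, -0.1008, 0.0552]
tool_rot: [0.99, -0.142, 0.0, 0.0]
force: [0.1, 0.2, 1.0]
finger_gap: 0.503
gripper_force: 0.0
```

```bash
python3 te.py
```

```text
t 9.8 board mm [-30.    4.1] z 55.2 yaw-board deg -0.03 tilt [ 0.03 -0.01] F board 0.06 0.18 0.96 gap 0.50 gf 0.0 ov 0.014
far edge {-54: (np.float64(45.5), -15), -46: (np.float64(45.25), -15), -30: (np.float64(45.5), -19), -15: (np.float64(45.5), -14), 0: (np.float64(45.5), -14), 15: (np.float64(45.5), -14), 54: (np.float64(45.5), -18)}
```

Emit:
drive_tool(plan=[[-0.01, 0, 0, 0, 0, 0, 0], [-0.005, 0, 0, 0, 0, 0, 0], [0, 0, 0.004, 0, 0, 0, 0], [0, 0, 0.0035, 0, 0, 0, 0], [0.007, 0, 0, 0, 0, 0, 0], [0.004, 0, 0, 0, 0, 0, 0], [0.002, 0, -0.0005, 0, 0, 0, 0], [0.002, 0, -0.0005, 0, 0, 0, 0], [0.001, 0, -0.0003, 0, 0, 0, 0]])

```text
t: 10.75
tcp_pos: [0.5185, -0.099, 0.0478]
tool_rot: [0.99, -0.141, -0.006, -0.001]
force: [-9.3, -0.9, 0.7]
finger_gap: 0.497
gripper_force: 4.3
```

```bash
python3 te.py
```

```text
t 10.8 board mm [-34.8   4.7] z 47.8 yaw-board deg 0.05 tilt [-0.7   0.23] F board -8.65 -3.43 0.75 gap 0.50 gf 4.3 ov 0.014
far edge {-54: (np.float64(45.25), -12), -46: (np.float64(45.5), -15), -30: (np.float64(45.5), -17), -15: (np.float64(45.5), -15), 0: (np.float64(45.5), -14), 15: (np.float64(45.5), -16), 54: (np.float64(45.5), -18)}
```

Emit:
drive_tool(plan=[[0.001, 0, -0.0002, 0, 0, 0, 0], [0.001, 0, -0.0002, 0, 0, 0, 0], [0, 0, 0, 0, 0, 0, 0], [0, 0, 0, 0, 0, 0, 0]])

```text
t: 11.2
tcp_pos: [0.5185, -0.0989, 0.0477]
tool_rot: [0.99, -0.141, -0.008, -0.002]
force: [-10.3, -0.9, -1.3]
finger_gap: 0.497
gripper_force: 5.0
```

```bash
python3 te.py
```

```text
t 11.2 board mm [-34.8   4.7] z 47.7 yaw-board deg 0.06 tilt [-0.92  0.31] F board -9.65 -3.78 -1.26 gap 0.50 gf 5.0 ov 0.014
far edge {-54: (np.float64(45.25), -17), -46: (np.float64(45.5), -13), -30: (np.float64(45.5), -17), -15: (np.float64(45.5), -17), 0: (np.float64(45.5), -15), 15: (np.float64(45.5), -16), 54: (np.float64(45.5), -19)}
```

Emit:
drive_tool(plan=[[-0.006, 0, 0, 0, 0, 0, 0], [-0.01, 0, 0, 0, 0, 0, 0], [-0.002, 0, -0.04, 0, 0, 0, 0], [0, 0, -0.04, 0, 0, -8.5, 0], [0, 0, 0, 0, 0, -8.5, 0], [0, 0, 0, 0, 0, -8.5, 0], [0, 0, 0, 0, 0, -8.5, 0], [0, 0, 0, 0, 0, -8.5, 0], [0, 0, 0, 0, 0, -8.5, 0], [0, 0, 0, 0, 0, -8.5, 0]])

```text
t: 12.25
tcp_pos: [0.5092, -0.0963, 0.13]
tool_rot: [0.928, 0.371, 0.001, 0.001]
force: [0.2, -0.8, 0.1]
finger_gap: 0.499
gripper_force: 0.0
```

Emit:
drive_tool(plan=[[0, 0, 0, 0, 0, -8.5, 0], [0, 0, 0, 0, 0, -8.5, 0], [0, 0, 0, 0, 0, -8.5, 0], [0, 0, 0, 0, 0, -8.5, 0], [0, 0, 0, 0, 0, -8.5, 0], [0, 0, 0, 0, 0, -8.5, 0], [0, 0, 0, 0, 0, -8.5, 0], [0, 0, 0, 0, 0, -8.5, 0], [0, 0, 0, 0, 0, -8.5, 0], [0, 0, 0, 0, 0, -8.5, 0]])

```text
t: 13.25
tcp_pos: [0.5092, -0.0964, 0.1299]
tool_rot: [0.434, 0.901, 0.0, 0.002]
force: [-0.6, 0.8, -0.3]
finger_gap: 0.498
gripper_force: 0.0
```

```bash
python3 w.py -49 -74.5 125
python3 - <<'E'
from h import *
s=snap('scene'); t=snap('top')
from w import B
# knob tops: highest compact points near clips from depth, scene camera
for n,d in(('scene',s),('top',t)):
    for v in range(140,235,1):
        pass
import numpy as np
z=s['z_map']; P=[]
for v in range(130,240):
    for u in range(275,385):
        if z[v,u]>0:
            q=pd(s,u,v,0); b=B(q); P.append([u,v,*b,q[2]*1000])
P=np.array(P); 
Q=P[(P[:,4]>74)&(P[:,4]<92)&(abs(P[:,2])<90)&(abs(P[:,3])<100)]; print(Q.round(0)[:30].tolist())
E
```

```text
t 13.2 board mm [-44.5   4.6] z 129.9 yaw-board deg 144.87 tilt [ 0.16 -0.06] F board -0.76 0.57 -0.26 gap 0.50 gf 0.0 ov 0.014
tool shift mm [-41.8 -67.3   4.9]
[[315.0, 178.0, 27.0, 30.0, 88.0], [316.0, 178.0, 25.0, 29.0, 88.0], [313.0, 179.0, 29.0, 35.0, 90.0], [315.0, 179.0, 27.0, 31.0, 86.0], [316.0, 179.0, 25.0, 30.0, 86.0], [317.0, 179.0, 22.0, 30.0, 88.0], [313.0, 180.0, 29.0, 35.0, 86.0], [314.0, 180.0, 27.0, 36.0, 89.0], [315.0, 180.0, 26.0, 32.0, 85.0], [316.0, 180.0, 23.0, 33.0, 87.0], [317.0, 180.0, 21.0, 32.0, 88.0], [313.0, 181.0, 29.0, 36.0, 84.0], [314.0, 181.0, 26.0, 37.0, 88.0], [315.0, 181.0, 24.0, 36.0, 87.0], [316.0, 181.0, 22.0, 35.0, 87.0], [317.0, 181.0, 20.0, 34.0, 86.0], [318.0, 181.0, 20.0, 30.0, 83.0], [313.0, 182.0, 28.0, 38.0, 84.0], [314.0, 182.0, 25.0, 39.0, 86.0], [315.0, 182.0, 23.0, 38.0, 87.0], [316.0, 182.0, 21.0, 37.0, 87.0], [317.0, 182.0, 19.0, 36.0, 86.0], [318.0, 182.0, 18.0, 33.0, 83.0], [313.0, 183.0, 27.0, 40.0, 84.0], [314.0, 183.0, 25.0, 38.0, 81.0], [315.0, 183.0, 22.0, 40.0, 86.0], [316.0, 183.0, 21.0, 37.0, 82.0], [317.0, 183.0, 19.0, 36.0, 82.0], [318.0, 183.0, 19.0, 33.0, 79.0], [313.0, 184.0, 27.0, 39.0, 78.0]]
```

Emit:
drive_tool(plan=[[-0.021, -0.034, 0, 0, 0, 0, 0], [-0.021, -0.033, 0, 0, 0, 0, 0], [0, 0, 0, 0, 0, -8.5, 0], [0, 0, 0, 0, 0, 0, 0]])

```text
t: 13.75
tcp_pos: [0.4818, -0.1719, 0.1297]
tool_rot: [0.371, 0.929, -0.0, 0.001]
force: [-0.6, -0.3, -0.1]
finger_gap: 0.499
gripper_force: 0.0
```

```bash
python3 w.py -49 -74.5 78
python3 - <<'E'
from h import *
from w import B,st
d=snap('wrist','w4.png'); s,r=st(); z=d['z_map']; P=[]
for v in range(0,400,2):
    for u in range(0,640,2):
        if z[v,u]>0:
            q=pd(d,u,v,0); b=B(q)
            if abs(b[0]+49)<22 and abs(b[1]+74.5)<22: P.append([u,v,*b,q[2]*1000])
P=np.array(P)
for lo,hi in((64,74),(74,82),(82,90)):
    Q=P[(P[:,4]>lo)&(P[:,4]<hi)]; print(lo,len(Q),Q.mean(0).round(1) if len(Q) else '',Q[:,2:4].min(0) if len(Q) else '',Q[:,2:4].max(0) if len(Q) else '')
E
```

```text
t 13.8 board mm [-49.6 -75.6] z 129.7 yaw-board deg 152.71 tilt [ 0.08 -0.04] F board -0.49 -0.48 -0.1 gap 0.50 gf 0.0 ov 0.014
tool shift mm [ 0.   1.2 51.7]
t 13.8 board mm [-49.9 -74.8] z 129.6 yaw-board deg 152.67 tilt [ 0.06 -0.02] F board 0.73 0.09 -0.68 gap 0.50 gf 0.0 ov 0.014
64 27 [319.7 220.3 -53.  -75.6  69.2] [-54.90444528 -82.37932265] [-48.51931192 -71.98329711]
74 23 [319.7 225.7 -53.  -75.5  77.9] [-54.98490544 -81.71699289] [-48.8921901  -71.67936584]
82 78 [319.1 236.1 -49.5 -77.6  83.6] [-54.83095898 -83.12531517] [-43.78355153 -72.1185419 ]
```

View pics/w4.png

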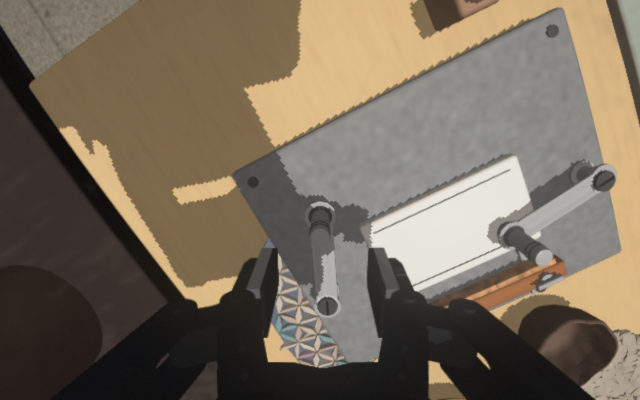

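The wrist view shows the right knob at (320,236), midway between the fingers at columns 262 and 382, with its leaf running to the screw at (327,307). The left clip still lies on the tile, with its knob at (543,257).

Emit:
drive_tool(plan=[[0, 0.0, 0.02, 0, 0, 0, 0], [0, 0, 0.02, 0, 0, 0, 0], [0, 0, 0.011, 0, 0, 0, 0], [0, 0, 0, 0, 0, 0, 0], [0, 0, 0, 0, 0, 0, -1], [0, 0, 0, 0, 0, 0, -1], [0, 0, 0, 0, 0, 0, -1], [0, 0, 0, 0, 0, 0, -1], [0, 0, 0, 0, 0, 0, -1]], newtons=40)

```text
t: 14.7
tcp_pos: [0.4818, -0.1706, 0.0789]
tool_rot: [0.369, 0.93, 0.0, 0.0]
force: [0.0, 1.4, 1.8]
finger_gap: 0.12
gripper_force: 39.1
```

```bash
python3 w.py
```

```text
t 14.7 board mm [-50.  -74.3] z 78.9 yaw-board deg 153.00 tilt [ 0.05 -0.02] F board -0.35 1.37 1.85 gap 0.12 gf 39.1 ov 0.014
```

Emit:
drive_tool(plan=[[0, 0, -0.004, 0, 0, 0, -1], [0, 0, -0.004, 0, 0, 0, -1], [-0.0007, 0.01, 0, 0, 0, 8, -1], [-0.0007, 0.01, 0, 0, 0, 8, -1], [-0.0007, 0.01, 0, 0, 0, 8, -1], [0, 0, 0, 0, 0, 0, -1]])

```text
t: 15.3
tcp_pos: [0.508, -0.1546, 0.0859]
tool_rot: [0.554, 0.833, -0.0, 0.002]
force: [3.1, -4.5, -8.3]
finger_gap: 0.113
gripper_force: 39.1
```

```bash
cat >> w.py <<'E'
    s=manip.sense()
    for n,p in(('L',(15,105)),('R',(15,-105))):
        b=B(s['tcp_pos']); dx=p[0]-b[0]; dy=(b[1]-p[1])*(1 if n=='R' else -1); print(n,'theta %.3f rad'%np.arctan2(dx,dy),'radius %.1f'%np.hypot(dx,dy))
E
python3 w.py
```

```text
t 15.3 board mm [-29.3 -51.7] z 85.9 yaw-board deg 129.00 tilt [ 0.15 -0.13] F board 4.21 -3.42 -8.33 gap 0.11 gf 39.1 ov 0.014
L theta 0.276 rad radius 162.8
R theta 0.693 rad radius 69.3
```

Emit:
drive_tool(plan=[[-0.0017, 0.0098, 0, 0, 0, 8, -1], [-0.0017, 0.0098, 0, 0, 0, 8, -1], [-0.001, 0.0098, 0, 0, 0, 8, -1], [-0.001, 0.0098, 0, 0, 0, 8, -1], [0, 0, 0, 0, 0, 0, -1]])

```text
t: 15.8
tcp_pos: [0.5456, -0.1498, 0.0859]
tool_rot: [0.762, 0.647, 0.001, -0.001]
force: [2.8, 4.4, -3.6]
finger_gap: 0.117
gripper_force: 39.6
```

```bash
python3 w.py
```

```text
t 15.8 board mm [  5.5 -36.6] z 85.9 yaw-board deg 96.95 tilt [-0.04  0.18] F board 1.45 5.04 -3.58 gap 0.12 gf 39.6 ov 0.014
L theta 0.067 rad radius 141.9
R theta 0.138 rad radius 69.1
```

Emit:
drive_tool(plan=[[0.002, 0, 0.002, 0, 0, 0, -1], [0, 0, 0.002, 0, 0, 0, -1], [0, 0, 0.001, 0, 0, 0, -1], [0, 0, 0, 0, 0, 0, -1]])

```text
t: 16.2
tcp_pos: [0.5456, -0.1481, 0.0821]
tool_rot: [0.762, 0.648, 0.001, -0.001]
force: [1.7, 7.0, 2.8]
finger_gap: 0.115
gripper_force: 40.4
```

```bash
python3 te.py; python3 w.py
```

```text
t 16.2 board mm [  5.  -34.9] z 82.1 yaw-board deg 97.04 tilt [0.01 0.11] F board -0.31 7.17 2.79 gap 0.12 gf 40.4 ov 0.014
far edge {-54: (np.float64(45.0), -4), -46: (np.float64(44.5), -3), -30: (np.float64(45.0), -11), -15: (np.float64(44.25), -9), 0: (np.float64(44.75), -10), 15: (np.float64(45.0), -10), 54: (np.float64(44.75), -7)}
t 16.2 board mm [  5.  -34.9] z 82.1 yaw-board deg 97.04 tilt [0.02 0.11] F board 0.43 7.42 3.1 gap 0.12 gf 40.4 ov 0.014
L theta 0.072 rad radius 140.3
R theta 0.142 rad radius 70.8
```

Emit:
drive_tool(plan=[[0.003, 0, 0, 0, 0, 0, -1], [0, 0, 0.0005, 0, 0, 0, -1], [-0.0001, 0.003, 0, 0, 0, 2.4, -1], [-0.0001, 0.003, 0, 0, 0, 2.4, -1], [-0.0001, 0.003, 0, 0, 0, 2.4, -1], [0, 0, 0, 0, 0, 0, -1]])

```text
t: 16.85
tcp_pos: [0.5546, -0.1496, 0.0819]
tool_rot: [0.801, 0.599, -0.0, 0.0]
force: [-0.4, -1.2, 4.2]
finger_gap: 0.122
gripper_force: 40.5
```

```bash
python3 te.py; python3 w.py
```

```text
t 16.9 board mm [ 14.1 -33.8] z 81.9 yaw-board deg 89.83 tilt [-0.01 -0.07] F board -0.06 -1.28 4.22 gap 0.12 gf 40.5 ov 0.014
far edge {-54: (np.float64(45.0), -4), -46: (np.float64(45.25), -4), -30: (np.float64(45.0), -10), -15: (np.float64(44.75), -9), 0: (np.float64(44.5), -11), 15: (np.float64(45.0), -11), 54: (np.float64(44.5), -10)}
t 16.9 board mm [ 14.1 -33.8] z 81.8 yaw-board deg 89.85 tilt [-0.   -0.07] F board 0.08 -0.6 4.83 gap 0.12 gf 40.5 ov 0.014
L theta 0.007 rad radius 138.8
R theta 0.013 rad radius 71.2
```

Emit:
drive_tool(plan=[[-0.0001, 0.0025, 0, 0, 0, 2, -1], [-0.0001, 0.0025, 0, 0, 0, 2, -1], [0, 0, 0, 0, 0, 0, -1], [0, 0, 0, 0, 0, 0, -1], [0, 0, 0, 0, 0, 0, -1]])

```text
t: 17.4
tcp_pos: [0.5591, -0.151, 0.0818]
tool_rot: [0.821, 0.571, -0.0, 0.0]
force: [-2.2, -0.2, 5.9]
finger_gap: 0.118
gripper_force: 40.5
```

```bash
python3 te.py; python3 w.py
```

```text
t 17.4 board mm [ 18.8 -33.9] z 81.8 yaw-board deg 85.86 tilt [-0.03 -0.05] F board -2.06 -0.85 5.94 gap 0.12 gf 40.5 ov 0.014
far edge {-54: (np.float64(45.25), -4), -46: (np.float64(45.0), -3), -30: (np.float64(45.0), -10), -15: (np.float64(45.25), -10), 0: (np.float64(45.25), -11), 15: (np.float64(45.25), -11), 54: (np.float64(44.75), -10)}
t 17.4 board mm [ 18.8 -33.8] z 81.8 yaw-board deg 85.86 tilt [-0.03 -0.05] F board -1.87 -0.43 5.45 gap 0.12 gf 40.5 ov 0.014
L theta -0.027 rad radius 138.9
R theta -0.053 rad radius 71.3
```

Emit:
drive_tool(plan=[[0, 0, 0, 0, 0, 0, 0], [0, 0, 0, 0, 0, 0, 0], [0, 0, 0, 0, 0, 0, 0], [0, 0, -0.025, 0, 0, 0, 0], [0, 0, -0.025, 0, 0, 0, 0], [0.025, 0, 0, 0, 0, 0, 0], [0.025, 0, 0, 0, 0, 0, 0], [0, 0, 0, 0, 0, -8, 0], [0, 0, 0, 0, 0, -5, 0], [0, 0, 0, 0, 0, 0, 0]])

```text
t: 18.45
tcp_pos: [0.577, -0.1031, 0.1306]
tool_rot: [0.751, 0.66, -0.0, -0.0]
force: [-0.5, 0.2, -0.9]
finger_gap: 0.5
gripper_force: 0.0
```

```bash
python3 te.py; python3 w.py 25 35.5 130
python3 - <<'E'
from h import *
from w import B
d=snap('scene')
def knob(d,c,zlo=80,zhi=92,r=14):
    z=d['z_map'];P=[]
    for v in range(130,240):
        for u in range(270,390):
            if z[v,u]>0:
                q=pd(d,u,v,0); b=B(q)
                if zlo<q[2]*1000<zhi and np.hypot(*(b-c))<r: P.append([u,v,*b,q[2]*1000])
    P=np.array(P); return len(P),P.mean(0).round(1) if len(P) else None
print('L',knob(d,np.array([24,36]))); print('R',knob(d,np.array([18,-35])))
w=snap('wrist'); z=w['z_map']
for n,c in(('L',(24,36)),('R',(18,-35))):
    P=[]
    for v in range(0,400,2):
        for u in range(0,640,2):
            if z[v,u]>0:
                q=pd(w,u,v,0); b=B(q)
                if 80<q[2]*1000<92 and np.hypot(*(b-np.array(c)))<16: P.append([u,v,*b,q[2]*1000])
    P=np.array(P); print('wrist',n,len(P),P.mean(0).round(1) if len(P) else '')
E
```

```text
t 18.4 board mm [22.5 17.1] z 130.6 yaw-board deg 98.84 tilt [-0.03  0.01] F board -0.56 0.08 -0.88 gap 0.50 gf 0.0 ov 0.014
far edge {-54: (np.float64(44.75), -4), -46: (np.float64(44.75), -3), -30: (np.float64(45.0), -5), -15: (np.float64(44.5), -4), 0: (np.float64(45.0), -5), 15: (np.float64(44.75), -11), 54: (np.float64(44.5), -8)}
t 18.5 board mm [22.5 16.8] z 130.6 yaw-board deg 98.72 tilt [-0.03  0.01] F board -0.27 -0.69 -0.42 gap 0.50 gf 0.0 ov 0.014
tool shift mm [18.1  5.3  0.6]
L theta -0.085 rad radius 88.5
R theta -0.062 rad radius 122.1
L (30, array([315.3, 180.9,  24. ,  34.7,  85.5]))
R (0, None)
wrist L 98 [332.5 202.1  25.2  37.5  85.1]
wrist R 83 [303.2 308.1  18.4 -34.7  84.7]
```

Emit:
drive_tool(plan=[[0.0195, 0.0053, 0, 0, 0, 0, 0], [0, 0, 0, 0, 0, 0, 0], [0, 0, 0.02, 0, 0, 0, 0], [0, 0, 0.02, 0, 0, 0, 0], [0, 0, 0.01, 0, 0, 0, 0], [0, 0, 0, 0, 0, 0, 0]])

```text
t: 19.2
tcp_pos: [0.5837, -0.085, 0.0794]
tool_rot: [0.752, 0.659, -0.001, -0.002]
force: [-0.9, 0.1, -0.3]
finger_gap: 0.5
gripper_force: 0.0
```

```bash
python3 w.py 25 37 81
```

```text
t 19.2 board mm [23.8 36.4] z 79.4 yaw-board deg 98.77 tilt [-0.19  0.06] F board -0.93 -0.17 -0.32 gap 0.50 gf 0.0 ov 0.014
tool shift mm [ 0.5  1.3 -1.6]
L theta -0.128 rad radius 69.2
R theta -0.062 rad radius 141.6
```

Emit:
drive_tool(plan=[[0.0005, 0.001, -0.001, 0, 0, 0, 0], [0, 0, 0, 0, 0, 0, -1], [0, 0, 0, 0, 0, 0, -1], [0, 0, 0, 0, 0, 0, -1], [0, 0, 0, 0, 0, 0, -1], [0, 0, 0, 0, 0, 0, -1]])

```text
t: 19.8
tcp_pos: [0.5863, -0.0849, 0.0828]
tool_rot: [0.752, 0.66, 0.0, 0.001]
force: [-2.1, -0.8, 5.3]
finger_gap: 0.117
gripper_force: 39.1
```

```bash
python3 w.py
```

```text
t 19.8 board mm [26.3 37.2] z 82.8 yaw-board deg 98.82 tilt [ 0.06 -0.04] F board -1.84 -1.36 5.27 gap 0.12 gf 39.1 ov 0.014
L theta -0.165 rad radius 68.7
R theta -0.079 rad radius 142.7
```

Emit:
drive_tool(plan=[[0, 0.001, 0, 0, 0, 0, -1], [0, 0, 0, 0, 0, 0, -1], [0, 0, 0, 0, 0, 0, -1], [0, 0, 0, 0, 0, 0, -1], [0, 0, -0.002, 0, 0, 0, -1], [0, 0, -0.003, 0, 0, 0, -1], [0, 0, -0.004, 0, 0, 0, -1], [0, 0, 0, 0, 0, 0, -1]])

```text
t: 20.6
tcp_pos: [0.5857, -0.0823, 0.0892]
tool_rot: [0.752, 0.659, 0.0, -0.003]
force: [2.8, 4.6, -9.9]
finger_gap: 0.116
gripper_force: 39.0
```

```bash
python3 w.py; python3 te.py
```

```text
t 20.6 board mm [25.  39.5] z 89.2 yaw-board deg 98.77 tilt [-0.19  0.22] F board 1.44 5.22 -9.89 gap 0.12 gf 39.0 ov 0.014
L theta -0.152 rad radius 66.3
R theta -0.069 rad radius 144.8
t 20.6 board mm [25.  39.5] z 89.2 yaw-board deg 98.77 tilt [-0.19  0.22] F board 1.44 5.22 -9.89 gap 0.12 gf 39.0 ov 0.014
far edge {-54: (np.float64(53.0), -6), -46: (np.float64(51.0), -8), -30: (np.float64(44.25), -11), -15: (np.float64(41.25), -13), 0: (np.float64(43.5), -7), 15: (np.float64(47.25), -5), 54: (np.float64(44.75), -8)}
```

Emit:
drive_tool(plan=[[0.0007, -0.0096, 0, 0, 0, 8, -1], [0.0007, -0.0096, 0, 0, 0, 8, -1], [0.0007, -0.0096, 0, 0, 0, 8, -1], [0.0007, -0.0096, 0, 0, 0, 8, -1], [0, 0, 0, 0, 0, 0, -1]])

```text
t: 21.15
tcp_pos: [0.5519, -0.0668, 0.0893]
tool_rot: [0.905, 0.425, 0.001, -0.001]
force: [5.7, 7.3, -12.9]
finger_gap: 0.116
gripper_force: 39.0
```

```bash
python3 w.py
```

```text
t 21.1 board mm [-11.7  44.9] z 89.3 yaw-board deg 66.62 tilt [0.01 0.19] F board 3.4 8.61 -12.94 gap 0.12 gf 39.0 ov 0.014
L theta 0.418 rad radius 65.8
R theta 0.176 rad radius 152.3
```

Emit:
drive_tool(plan=[[0.002, -0.0094, 0, 0, 0, 8, -1], [0.002, -0.0094, 0, 0, 0, 8, -1], [0.001, -0.0094, 0, 0, 0, 8, -1], [0.0007, -0.0094, 0, 0, 0, 8, -1], [0.0007, -0.0094, 0, 0, 0, 8, -1], [0.0007, -0.0094, 0, 0, 0, 8, -1], [0, 0, 0, 0, 0, 0, -1]])

```text
t: 21.85
tcp_pos: [0.53, -0.0175, 0.09]
tool_rot: [1.0, 0.023, 0.0, 0.0]
force: [1.9, -1.1, -9.3]
finger_gap: 0.117
gripper_force: 39.2
```

```bash
python3 w.py
```

```text
t 21.9 board mm [-46.5  86.1] z 90.0 yaw-board deg 18.87 tilt [0. 0.] F board 2.12 -0.51 -9.35 gap 0.12 gf 39.2 ov 0.014
L theta 1.273 rad radius 64.4
R theta 0.312 rad radius 200.7
```

Left clip is at 1.27 rad. I lower it gently, release, and rise.

Emit:
drive_tool(plan=[[-0.001, 0, 0.004, 0, 0, 0, -1], [-0.001, 0, 0.004, 0, 0, 0, -1], [-0.001, 0, 0.002, 0, 0, 0, -1], [0, 0, 0, 0, 0, 0, 0], [0, 0, 0, 0, 0, 0, 0], [0, 0, 0, 0, 0, 0, 0], [0, 0, -0.025, 0, 0, 0, 0], [0, 0, -0.035, 0, 0, 0, 0], [0, 0, -0.02, 0, 0, 0, 0], [0, 0, 0, 0, 0, 0, 0]])

```text
t: 22.85
tcp_pos: [0.5294, -0.0187, 0.1641]
tool_rot: [1.0, 0.022, 0.004, 0.001]
force: [0.6, -0.5, 0.1]
finger_gap: 0.498
gripper_force: 0.0
```

```bash
python3 w.py
python3 - <<'E'
from h import *
from w import B
t=snap('wrist'); s=snap('scene')
for nm,d,st_ in(('w',t,2),('s',s,1)):
  z=d['z_map']
  for n,c in(('L',(-50,86)),('R',(18,-35))):
    P=[]
    for v in range(0,400,st_):
        for u in range(0,640,st_):
            if 0<z[v,u]<1.4:
                q=pd(d,u,v,0); b=B(q)
                if 78<q[2]*1000<92 and np.hypot(*(b-np.array(c)))<18: P.append([*b,q[2]*1000])
    P=np.array(P); print(nm,n,len(P),P.mean(0).round(1) if len(P) else '')
o=np.zeros((600,800,3),np.uint8); o[:400,:640]=t['image'][:,:,::-1]
o[400:600,:340]=cv2.resize(s['image'][130:230,260:430,::-1],(340,200),interpolation=cv2.INTER_CUBIC); cv2.imwrite('pics/c5.png',o)
E
```

```text
t 22.9 board mm [-46.9  84.7] z 164.1 yaw-board deg 18.83 tilt [ 0.45 -0.11] F board 0.74 -0.32 0.12 gap 0.50 gf 0.0 ov 0.014
L theta 1.254 rad radius 65.1
R theta 0.315 rad radius 199.6
w L 63 [-49.6  84.3  83.3]
w R 83 [ 18.9 -34.5  84.4]
s L 30 [-52.   82.8  83.9]
s R 0
```

View pics/c5.png

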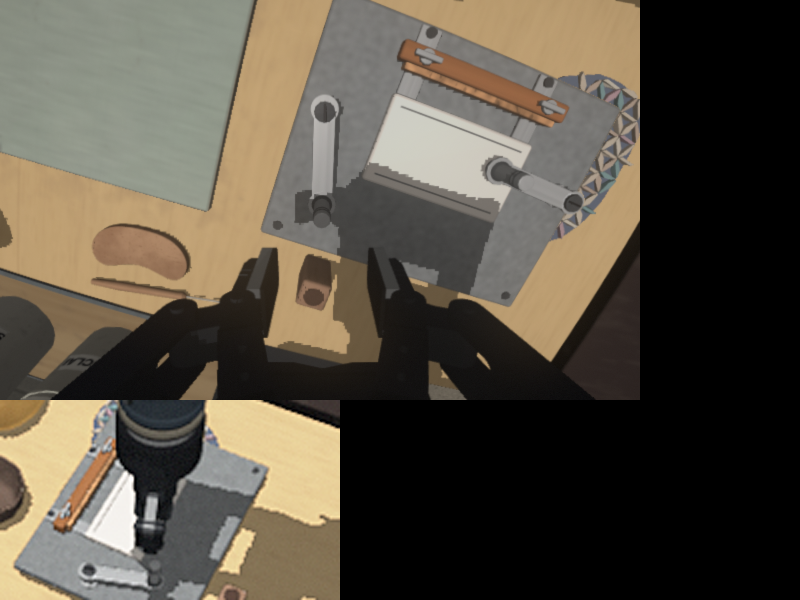

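The left clip now stands at about 1.26 rad, with its knob at (321,207), and the right foot is on the tile at (498,172). The tile is square, and the stamp, rib and needle tool have not moved. To be sure the tile is pressed home with both clips on before the changeover, I swing the left clip back on, press with the fingers once more, then take it off again.

Emit:
drive_tool(plan=[[-0.0035, -0.0007, 0.03, 0, 0, 0, 0], [0, 0, 0.03, 0, 0, 0, 0], [0, 0, 0.025, 0, 0, 0, 0], [0, 0, 0, 0, 0, 0, 0], [0, 0, 0, 0, 0, 0, -1], [0, 0, 0, 0, 0, 0, -1], [0, 0, 0, 0, 0, 0, -1], [0, 0, 0, 0, 0, 0, -1], [0.0015, 0, -0.003, 0, 0, 0, -1], [0.0015, 0, -0.004, 0, 0, 0, -1]])

```text
t: 23.95
tcp_pos: [0.5264, -0.0176, 0.0828]
tool_rot: [1.0, 0.022, -0.0, -0.0]
force: [2.0, -1.5, -8.8]
finger_gap: 0.119
gripper_force: 38.9
```

```bash
python3 w.py
```

```text
t 23.9 board mm [-50.1  85. ] z 82.8 yaw-board deg 18.80 tilt [-0.01  0.  ] F board 2.3 -0.85 -8.83 gap 0.12 gf 38.9 ov 0.014
L theta 1.272 rad radius 68.1
R theta 0.330 rad radius 200.8
```

Emit:
drive_tool(plan=[[0.001, 0, -0.003, 0, 0, 0, -1], [0.0007, 0.0094, 0, 0, 0, -8, -1], [0.0007, 0.0094, 0, 0, 0, -8, -1], [0.0007, 0.0094, 0, 0, 0, -8, -1], [0.0007, 0.0094, 0, 0, 0, -8, -1], [0, 0, 0, 0, 0, 0, -1]])

```text
t: 24.55
tcp_pos: [0.5381, -0.0532, 0.0855]
tool_rot: [0.955, 0.297, -0.002, -0.001]
force: [-1.7, -0.7, -6.4]
finger_gap: 0.117
gripper_force: 39.2
```

```bash
python3 w.py
```

```text
t 24.6 board mm [-28.8  54.1] z 85.5 yaw-board deg 50.79 tilt [-0.19  0.02] F board -1.45 -1.19 -6.41 gap 0.12 gf 39.2 ov 0.014
L theta 0.711 rad radius 67.1
R theta 0.269 rad radius 165.1
```

Emit:
drive_tool(plan=[[0.0007, 0.0094, 0, 0, 0, -8, -1], [0.0007, 0.0094, 0, 0, 0, -8, -1], [0.0007, 0.0094, 0, 0, 0, -8, -1], [0.0007, 0.0094, 0, 0, 0, -8, -1], [0.0004, 0.006, 0, 0, 0, -5, -1], [-0.001, 0, 0.003, 0, 0, 0, -1], [-0.001, 0, 0.002, 0, 0, 0, -1], [0, 0, 0, 0, 0, 0, -1]])

```text
t: 25.35
tcp_pos: [0.572, -0.0822, 0.0818]
tool_rot: [0.812, 0.584, -0.002, 0.001]
force: [-4.5, -8.6, 3.0]
finger_gap: 0.12
gripper_force: 40.2
```

```bash
python3 w.py
```

```text
t 25.4 board mm [11.9 35.8] z 81.8 yaw-board deg 87.74 tilt [-0.11 -0.19] F board -1.96 -9.48 2.96 gap 0.12 gf 40.2 ov 0.014
L theta 0.045 rad radius 69.3
R theta 0.022 rad radius 140.8
```

Emit:
drive_tool(plan=[[0, 0, 0, 0, 0, 0, 0], [0, 0, 0, 0, 0, 0, 0], [0, 0, 0, 0, 0, 0, 0], [0, 0, -0.03, 0, 0, 0, 0], [0, 0, -0.02, 0, 0, 0, 0], [-0.015, -0.035, 0, 0, 0, 0, 0], [-0.014, -0.035, 0, 0, 0, 0, 0], [0, 0, 0, 0, 0, 8.5, 0], [0, 0, 0, 0, 0, 8.5, 0], [0, 0, 0, 0, 0, 8.5, 0]])

```text
t: 26.35
tcp_pos: [0.4977, -0.0853, 0.1313]
tool_rot: [0.922, 0.388, 0.0, 0.0]
force: [0.4, -0.3, 0.2]
finger_gap: 0.501
gripper_force: 0.0
```

Emit:
drive_tool(plan=[[0, 0, 0, 0, 0, 8.5, 0], [0, 0, 0, 0, 0, 8.5, 0], [0, 0, 0, 0, 0, 8.5, 0], [0, 0, 0, 0, 0, 8.5, 0], [0, 0, 0, 0, 0, 8.5, 0], [0, 0, 0, 0, 0, 8.5, 0], [0, 0, 0, 0, 0, 8.5, 0], [0, 0, 0, 0, 0, 2.7, 0], [0, 0, 0, 0, 0, 0, 0]])

```text
t: 27.25
tcp_pos: [0.4979, -0.0852, 0.1311]
tool_rot: [0.99, -0.141, 0.0, -0.0]
force: [0.3, -0.3, 0.3]
finger_gap: 0.498
gripper_force: 0.0
```

```bash
python3 w.py -55 0 48; python3 te.py
```

```text
t 27.2 board mm [-58.5  12.1] z 131.1 yaw-board deg 0.11 tilt [0.04 0.  ] F board 0.36 -0.23 0.26 gap 0.50 gf 0.0 ov 0.014
tool shift mm [ 3.4 12.2 83.1]
L theta 0.669 rad radius 118.4
R theta 0.560 rad radius 138.3
t 27.2 board mm [-58.5  12.1] z 131.1 yaw-board deg 0.11 tilt [0.04 0.  ] F board 0.36 -0.23 0.26 gap 0.50 gf 0.0 ov 0.014
far edge {-54: (np.float64(45.0), -9), -46: (np.float64(44.75), -8), -30: (np.float64(45.0), -9), -15: (np.float64(44.75), -9), 0: (np.float64(45.25), -10), 15: (np.float64(45.25), -11), 54: (np.float64(45.0), -9)}
```

Emit:
drive_tool(plan=[[0, 0.011, 0.03, 0, 0, 0, 0], [0, 0, 0.03, 0, 0, 0, 0], [0, 0, 0.017, 0, 0, 0, 0], [0, 0, 0.006, 0, 0, 0, 0], [0.01, 0, 0, 0, 0, 0, 0], [0.01, 0, 0, 0, 0, 0, 0], [0.003, 0, 0, 0, 0, 0, 0], [0.002, 0, -0.0004, 0, 0, 0, 0], [0.001, 0, -0.0003, 0, 0, 0, 0], [0, 0, 0, 0, 0, 0, 0]])

```text
t: 28.3
tcp_pos: [0.5173, -0.1026, 0.0488]
tool_rot: [0.99, -0.14, -0.002, -0.0]
force: [-5.5, -0.1, 0.7]
finger_gap: 0.498
gripper_force: 2.5
```

```bash
python3 te.py
```

```text
t 28.3 board mm [-34.9   0.8] z 48.8 yaw-board deg 0.14 tilt [-0.26  0.08] F board -5.29 -1.63 0.67 gap 0.50 gf 2.5 ov 0.014
far edge {-54: (np.float64(45.25), -19), -46: (np.float64(45.5), -16), -30: (np.float64(45.5), -16), -15: (np.float64(45.5), -14), 0: (np.float64(45.5), -14), 15: (np.float64(45.5), -16), 54: (np.float64(45.25), -19)}
```

Emit:
drive_tool(plan=[[0.0015, 0, -0.0003, 0, 0, 0, 0], [0.0015, 0, -0.0003, 0, 0, 0, 0], [0.001, 0, -0.0002, 0, 0, 0, 0], [0, 0, 0, 0, 0, 0, 0], [0, 0, 0, 0, 0, 0, 0], [0, 0, 0, 0, 0, 0, 0]])

```text
t: 28.95
tcp_pos: [0.5176, -0.1026, 0.0489]
tool_rot: [0.99, -0.14, -0.006, -0.001]
force: [-9.4, -1.3, -0.2]
finger_gap: 0.502
gripper_force: 4.6
```

```bash
python3 te.py
```

```text
t 28.9 board mm [-34.6   0.9] z 48.9 yaw-board deg 0.16 tilt [-0.7   0.23] F board -8.71 -3.85 -0.19 gap 0.50 gf 4.6 ov 0.014
far edge {-54: (np.float64(45.5), -17), -46: (np.float64(45.25), -16), -30: (np.float64(45.5), -19), -15: (np.float64(45.25), -16), 0: (np.float64(45.5), -14), 15: (np.float64(45.5), -14), 54: (np.float64(45.5), -21)}
```

Emit:
drive_tool(plan=[[-0.004, 0, 0, 0, 0, 0, 0], [-0.008, 0, 0, 0, 0, 0, 0], [-0.008, 0, 0, 0, 0, 0, 0], [0, 0, -0.04, 0, 0, 0, 0], [0, 0, -0.04, 0, 0, -8.5, 0], [0, 0, 0, 0, 0, -8.5, 0], [0, 0, 0, 0, 0, -8.5, 0], [0, 0, 0, 0, 0, -8.5, 0], [0, 0, 0, 0, 0, -8.5, 0], [0, 0, 0, 0, 0, -8.5, 0]])

```text
t: 30.0
tcp_pos: [0.5047, -0.0991, 0.13]
tool_rot: [0.953, 0.302, 0.001, 0.001]
force: [0.5, 0.5, -0.3]
finger_gap: 0.501
gripper_force: 0.0
```

Emit:
drive_tool(plan=[[0, 0, 0, 0, 0, -8.5, 0], [0, 0, 0, 0, 0, -8.5, 0], [0, 0, 0, 0, 0, -8.5, 0], [0, 0, 0, 0, 0, -8.5, 0], [0, 0, 0, 0, 0, -3, 0], [0.018, 0.033, 0, 0, 0, 0, 0], [0.017, 0.033, 0, 0, 0, 0, 0], [0, 0, 0, 0, 0, 0, 0]])

```text
t: 30.8
tcp_pos: [0.5839, -0.0867, 0.1307]
tool_rot: [0.809, 0.587, 0.003, 0.004]
force: [-0.0, 0.1, 0.1]
finger_gap: 0.5
gripper_force: 0.0
```

```bash
python3 w.py 12.5 36 81
python3 - <<'E'
from h import *
from w import B
for nm,k in(('wrist',2),('scene',1)):
  d=snap(nm); z=d['z_map']
  for n,c in(('L',(14,36)),('R',(18,-35))):
    P=[]
    for v in range(0,400,k):
        for u in range(0,640,k):
            if 0<z[v,u]<1.4:
                q=pd(d,u,v,0); b=B(q)
                if 80<q[2]*1000<92 and np.hypot(*(b-np.array(c)))<16: P.append([*b,q[2]*1000])
    P=np.array(P); print(nm,n,len(P),P.mean(0).round(1) if len(P) else '')
E
```

```text
t 30.8 board mm [24.5 34.8] z 130.7 yaw-board deg 88.20 tilt [ 0.59 -0.17] F board -0.07 0.13 0.09 gap 0.50 gf 0.0 ov 0.014
tool shift mm [  0.8 -12.6  49.6]
L theta -0.135 rad radius 70.9
R theta -0.068 rad radius 140.1
wrist L 95 [12.2 36.8 84.8]
wrist R 75 [ 18.9 -34.4  84.8]
scene L 28 [10.9 34.5 85.7]
scene R 6 [ 14.7 -40.8  86.8]
```

Emit:
drive_tool(plan=[[0.002, -0.012, 0.01, 0, 0, 0, 0], [0, 0, 0.02, 0, 0, 0, 0], [0, 0, 0.019, 0, 0, 0, 0], [0, 0, 0, 0, 0, 0, 0], [0, 0, 0, 0, 0, 0, -1], [0, 0, 0, 0, 0, 0, -1], [0, 0, 0, 0, 0, 0, -1], [0, 0, 0, 0, 0, 0, -1]])

```text
t: 31.7
tcp_pos: [0.568, -0.0812, 0.0815]
tool_rot: [0.81, 0.587, 0.001, 0.001]
force: [1.1, -2.0, 2.7]
finger_gap: 0.123
gripper_force: 39.2
```

```bash
python3 w.py
```

```text
t 31.7 board mm [ 7.7 35.6] z 81.5 yaw-board deg 88.12 tilt [ 0.16 -0.08] F board 1.61 -1.58 2.67 gap 0.12 gf 39.2 ov 0.014
L theta 0.105 rad radius 69.8
R theta 0.052 rad radius 140.8
```

Emit:
drive_tool(plan=[[0, 0.002, 0, 0, 0, 0, -1], [0, 0.002, 0, 0, 0, 0, -1], [0, 0, 0, 0, 0, 0, -1], [0.001, 0, -0.003, 0, 0, 0, -1], [0.001, 0, -0.003, 0, 0, 0, -1], [0.001, 0, -0.003, 0, 0, 0, -1], [0, 0, 0, 0, 0, 0, -1]])

```text
t: 32.4
tcp_pos: [0.5709, -0.0781, 0.0886]
tool_rot: [0.81, 0.587, -0.001, -0.001]
force: [-1.5, 0.2, -8.6]
finger_gap: 0.12
gripper_force: 38.9
```

```bash
python3 w.py
```

```text
t 32.4 board mm [ 9.6 39.4] z 88.6 yaw-board deg 88.12 tilt [-0.13  0.08] F board -1.47 -0.18 -8.65 gap 0.12 gf 38.9 ov 0.014
L theta 0.082 rad radius 65.9
R theta 0.037 rad radius 144.5
```

Lifted 7 mm; I swing it off.

Emit:
drive_tool(plan=[[0.0007, -0.0094, 0, 0, 0, 8, -1], [0.0007, -0.0094, 0, 0, 0, 8, -1], [0.001, -0.0094, 0, 0, 0, 8, -1], [0.001, -0.0094, 0, 0, 0, 8, -1], [0.001, -0.0094, 0, 0, 0, 8, -1], [0.001, -0.0094, 0, 0, 0, 8, -1], [0.0007, -0.0094, 0, 0, 0, 8, -1], [0.0007, -0.0094, 0, 0, 0, 8, -1], [0.0007, -0.0094, 0, 0, 0, 8, -1], [0, 0, 0, 0, 0, 0, -1]])

```text
t: 33.4
tcp_pos: [0.5302, -0.013, 0.0893]
tool_rot: [1.0, -0.003, 0.004, 0.0]
force: [5.6, -1.2, -12.2]
finger_gap: 0.117
gripper_force: 39.0
```

```bash
python3 w.py
```

```text
t 33.4 board mm [-47.6  90.4] z 89.3 yaw-board deg 15.96 tilt [ 0.47 -0.04] F board 5.73 0.38 -12.17 gap 0.12 gf 39.0 ov 0.014
L theta 1.342 rad radius 64.3
R theta 0.310 rad radius 205.2
```

Emit:
drive_tool(plan=[[-0.001, 0, 0.004, 0, 0, 0, -1], [-0.001, 0, 0.004, 0, 0, 0, -1], [-0.001, 0, 0.002, 0, 0, 0, -1], [0, 0, 0, 0, 0, 0, 0], [0, 0, 0, 0, 0, 0, 0], [0, 0, 0, 0, 0, 0, 0], [0, 0, -0.025, 0, 0, 0, 0], [0, 0, -0.025, 0, 0, 8, 0], [0, 0, 0, 0, 0, 8, 0], [0, 0, 0, 0, 0, 0, 0]])

```text
t: 34.4
tcp_pos: [0.5233, -0.0136, 0.1303]
tool_rot: [0.99, -0.14, 0.001, 0.0]
force: [0.5, 0.4, -0.6]
finger_gap: 0.5
gripper_force: 0.0
```

Emit:
drive_tool(plan=[[-0.003, 0.035, 0, 0, 0, 0, 0], [-0.003, 0.035, 0, 0, 0, 0, 0], [0, 0.03, 0, 0, 0, 0, 0], [0, 0, 0, 0, 0, 0, 0]])

```text
t: 34.8
tcp_pos: [0.4887, -0.1106, 0.1289]
tool_rot: [0.99, -0.141, -0.001, 0.0]
force: [-0.1, 0.3, 0.5]
finger_gap: 0.506
gripper_force: 0.0
```

```bash
python3 w.py -55 -12 48; python3 te.py
python3 - <<'E'
from h import *
from w import B
d=snap('wrist'); z=d['z_map']
for n,c in(('L',(-52,88)),('R',(18,-35))):
    P=[]
    for v in range(0,400,2):
        for u in range(0,640,2):
            if 0<z[v,u]<1.4:
                q=pd(d,u,v,0); b=B(q)
                if 78<q[2]*1000<92 and np.hypot(*(b-np.array(c)))<16: P.append([*b,q[2]*1000])
    P=np.array(P); print(n,len(P),P.mean(0).round(1) if len(P) else '')
E
```

```text
t 34.8 board mm [-60.2 -14.8] z 128.9 yaw-board deg 0.06 tilt [-0.08 -0.01] F board -0.13 0.24 0.48 gap 0.51 gf 0.0 ov 0.014
tool shift mm [ 5.3 -2.9 80.9]
L theta 0.560 rad radius 141.5
R theta 0.695 rad radius 117.4
t 34.8 board mm [-60.2 -14.8] z 128.9 yaw-board deg 0.06 tilt [-0.08 -0.01] F board -0.13 0.24 0.48 gap 0.51 gf 0.0 ov 0.014
far edge {-54: (np.float64(44.75), -9), -46: (np.float64(44.5), -9), -30: (np.float64(45.0), -11), -15: (np.float64(45.0), -10), 0: (np.float64(45.0), -11), 15: (np.float64(45.0), -11), 54: (np.float64(45.0), -9)}
L 97 [-50.7  86.8  82.8]
R 126 [ 18.8 -35.7  85.2]
```

Emit:
drive_tool(plan=[[0, -0.002, 0.03, 0, 0, 0, 0], [0, 0, 0.03, 0, 0, 0, 0], [0, 0, 0.015, 0, 0, 0, 0], [0, 0, 0.006, 0, 0, 0, 0], [0.01, 0, 0, 0, 0, 0, 0], [0.01, 0, 0, 0, 0, 0, 0], [0.005, 0, 0, 0, 0, 0, 0], [0.002, 0, -0.0004, 0, 0, 0, 0], [0.001, 0, -0.0003, 0, 0, 0, 0], [0, 0, 0, 0, 0, 0, 0]])

```text
t: 35.9
tcp_pos: [0.5148, -0.1128, 0.0495]
tool_rot: [0.99, -0.14, -0.003, -0.001]
force: [-5.8, 0.8, 1.5]
finger_gap: 0.502
gripper_force: 2.5
```

```bash
python3 te.py
```

```text
t 35.9 board mm [-34.4  -9.7] z 49.5 yaw-board deg 0.14 tilt [-0.32  0.12] F board -5.81 -0.88 1.51 gap 0.50 gf 2.5 ov 0.014
far edge {-54: (np.float64(45.5), -16), -46: (np.float64(45.25), -18), -30: (np.float64(45.5), -15), -15: (np.float64(45.5), -13), 0: (np.float64(45.5), -15), 15: (np.float64(45.5), -17), 54: (np.float64(45.5), -17)}
```

Emit:
drive_tool(plan=[[0.0015, 0, -0.0003, 0, 0, 0, 0], [0.0015, 0, -0.0003, 0, 0, 0, 0], [0, 0, 0, 0, 0, 0, 0], [0, 0, 0, 0, 0, 0, 0]])

```text
t: 36.35
tcp_pos: [0.5152, -0.1128, 0.0496]
tool_rot: [0.99, -0.14, -0.006, -0.001]
force: [-9.1, 0.2, 2.3]
finger_gap: 0.506
gripper_force: 3.7
```

```bash
python3 te.py
```

```text
t 36.4 board mm [-34.1  -9.5] z 49.6 yaw-board deg 0.16 tilt [-0.63  0.23] F board -8.78 -2.32 2.32 gap 0.51 gf 3.7 ov 0.014
far edge {-54: (np.float64(45.25), -14), -46: (np.float64(45.25), -14), -30: (np.float64(45.5), -18), -15: (np.float64(45.25), -15), 0: (np.float64(45.25), -15), 15: (np.float64(45.25), -19), 54: (np.float64(45.5), -16)}
```

Emit:
drive_tool(plan=[[-0.002, 0, 0, 0, 0, 0, 0], [-0.002, 0, 0, 0, 0, 0, 0], [-0.003, 0, 0, 0, 0, 0, 0], [-0.008, 0, 0, 0, 0, 0, 0], [-0.008, 0, 0, 0, 0, 0, 0], [0, 0, -0.03, 0, 0, 0, 0], [0, 0, -0.04, 0, 0, 0, 0], [0, 0, 0, 0, 0, 0, 0]])

```text
t: 37.2
tcp_pos: [0.5007, -0.1094, 0.1237]
tool_rot: [0.99, -0.14, 0.005, 0.001]
force: [0.4, -0.9, -0.1]
finger_gap: 0.5
gripper_force: 0.0
```

```bash
python3 te.py
python3 - <<'E'
from h import *
from w import B
t=snap('top'); s=snap('scene')
import pickle
D=pickle.load(open('d1.pkl','rb'))
g=lambda d:cv2.cvtColor(d['image'],cv2.COLOR_RGB2GRAY)
for n,(d,x0,x1,y0,y1) in {'pot':('top',325,368,115,150),'rib':('top',225,268,222,252),'needle':('top',220,268,248,262),'stamp':('scene',362,388,215,248)}.items():
    a=g(D[d])[y0:y1,x0:x1]; b=g(t if d=='top' else s)[y0-12:y1+12,x0-12:x1+12]
    r=cv2.matchTemplate(b,a,cv2.TM_CCOEFF_NORMED); print(n,cv2.minMaxLoc(r)[1].__round__(2),np.subtract(cv2.minMaxLoc(r)[3],12))
E
```

```text
t 37.2 board mm [-49.  -10.3] z 123.7 yaw-board deg 0.13 tilt [ 0.52 -0.24] F board 0.68 -0.77 -0.07 gap 0.50 gf 0.0 ov 0.014
far edge {-54: (np.float64(45.0), -9), -46: (np.float64(45.0), -8), -30: (np.float64(44.75), -10), -15: (np.float64(45.25), -10), 0: (np.float64(44.75), -10), 15: (np.float64(44.75), -11), 54: (np.float64(45.0), -9)}
pot 1.0 [0 0]
rib 0.46 [ 1 -2]
needle 0.27 [ 12 -12]
stamp 1.0 [0 0]
```

```bash
python3 -c "
from station import manip
print(manip.sign_off())"
```

```text
the job is handed in; nothing more can be done
None
```

I handed the job in, but the tile never reached the cork. It stopped dead, flat and square, against the ends of the fence's 4 mm guide strips at x ≈ 47 mm, with the cork seen at about 62 mm, so whether it counts as snug on the fence is uncertain. It may also already have failed: my first push read 17 N at the wrist, over the 16 N limit, though I don't know how much of that reached the fence. The right clip is on the tile (foot about 7 mm and 35 mm from its centre), the left clip is off at about 1.3 rad, the fingers are clear, and I touched none of the things lying around.

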